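Couple the vee-rest head to the ball stand and lock its lever

TASK

Set up the part holder: lower the blue socket head over the steel ball of the grey stand, press it gently down against its spring plungers until it is fully home on the collar, let go of it, and then press the orange lever on top down as far as it goes so that the jaw locks under the ball. The ball post is screwed to a height nobody has measured, so feel for it, and never push down on the stand with more than about 25 N. Leave the two loose valve discs and the loose black nut beside the work where they are.

Things in the scene. Friction and masses are not known exactly. Their poses are not given: they have to be found in the camera images.
- head: Loose blue socket head, about 0.34 kg, standing on its open underside. Origin: centre of the underside, z up along the socket axis, y across the two grip pads. Cup 50 mm across, 41 mm high; bore 34 mm, open at +x for the jaw; an aluminium vee rest, 34 mm wide, 34 mm high, sticks out to x = -64 mm. May sit on the ball at any yaw. Its weight alone does not bring it home.
- head_grip (a point): Centre of the head's grip: on the socket axis, 20 mm above the underside, between the two black vertical grip pads (26 mm long in x, 30 mm high, 52 mm over their outer faces at y = +-26 mm). Axes as the head. Nothing of the open lever stands more than 55 mm above this point.
- head_seat (a point): Centre of the head's underside; z is the socket axis. Two sprung plungers in the bore grip the ball over the last 10 mm: left short of home the head hangs there and tilts, so it must be pushed down with 5 to 12 N all the way until it is home, where the resistance rises sharply. Home: underside flat on the collar, on the stand's axis.
- lever_pad (a point): Middle of the ribbed top face near the free end of the orange lever (18 mm wide); press here, downward. In the head's frame: x = -1, z = 71 mm with the lever fully up; x = 19, z = 49 mm with it fully down. The hinge pin runs along y at x = -26, z = 28 mm.
- lever (a joint): Angle of the orange lever: 0 = fully up (open), 0.6 rad = fully down (closed, at its stop). Stiff hinge: stays where it is left, moves at about 5 to 9 N on the ribbed pad. Its jaw swings under the ball only when the head is fully home; otherwise it strikes the ball and the lever jams.
- stand: Grey stand, fixed to the bench: base plate 96x96x12 mm with a boss, then a steel post, a flat steel collar 50 mm across and a 32 mm steel ball on top. Origin: centre of the plate's underside, z up; ball and collar lie on its z axis.
- sleeve (a joint): How far the black rubber ring under the ball post is squashed, in m: 0 unloaded; it begins to give at a downward load of 2 N and then gives 1 mm per 12.5 N (0.0014 at 20 N; 0.0021 at 28 N is too much). Springs back when unloaded.
- stand_axis (a point): Point on the stand's vertical axis, 12 mm above the bench. The post is screwed in by hand, its height not measured: the collar's top face is 39 to 69 mm above this point, the ball's top 34 mm above the collar. The post stands on a rubber ring that gives about 1 mm per 12.5 N.
- disc_12: Loose pale steel valve disc, 27 mm across, 10 mm high, a bystander; origin at its underside.
- disc_06: Loose brass-coloured valve disc, 27 mm across, 10 mm high, a bystander; origin at its underside.
- nozzle_nut_1: Loose black nozzle nut, 24 mm across, 30 mm high, a bystander; origin at its underside.
There are look-alikes about, which are no part of the job. What is shaped like the head but red is not meant.

How it is judged:
On the way:
1. the head sits upright on the ball, its lever still up (below 0.15 rad), and the gripper has let go of it (horizontal distance between head_seat and stand_axis below 0.004 m and angle between head_seat's own z axis and vertical below 0.05 rad and z of head_seat in the frame of stand_axis above 0.028 m and contact force between head and stand above 0.8 N and value of joint lever below 0.15 rad and contact force between the fingers and head below 0.1 N), for 0.2 s.
At the end, for the whole second after the job is handed in: The head is at rest on the stand, its axis within 4 mm of the stand's axis and within 0.05 rad of upright, bearing on the stand, and the lever is down beyond 0.53 rad (possible only when the head is fully home) (horizontal distance between head_seat and stand_axis below 0.004 m and angle between head_seat's own z axis and vertical below 0.05 rad and z of head_seat in the frame of stand_axis above 0.028 m and contact force between head and stand above 0.8 N and value of joint lever above 0.53 rad and linear speed of head below 0.01 m/s); the robot touches nothing.
It fails at once if the ball post is pushed down with more than about 28 N (rubber ring squashed by more than 2.1 mm) (value of joint sleeve above 0.0021 m).
It fails at once if one of the loose discs or the nut is shifted by more than 15 mm (distance of any of disc_12, disc_06, nozzle_nut_1 from where it was at the start of the episode above 0.015 m).
It also fails if it takes over 51 s, if anything falls off the work surface, if the arm or the gripper's body presses on something with over 40 N, if the wrist force passes 120 N, or if a joint passes its speed limit or range.

ROBOT

A 7-joint arm with a two-finger parallel gripper is mounted at the origin on a cart in front of the work surface, level with it; the furniture and walls round the work are solid. World frame = base frame: x ahead of the robot, y to its left, z up, the work surface at z = 0. Lengths are in m, angles in rad, forces in N, time in s.
With the tool pointing down it reaches from about 0.35 to 0.9 m from the base axis. Payload 8.1 kg.
Tool frame: the origin (TCP) lies at the very end of the fingers, on their centre line; the grasp point (between the pads) lies 19 mm behind it; z points along the fingers, y is the direction in which the jaws open and shut (so a half turn about z gives the same grasp; the last joint's range is limited). The gripper opens to 92 mm and grips with 3 to 60 N. Pads are 19 mm wide; open, the fingers measure 130 mm over their backs; the gripper's body (75 mm by 190 mm) begins 47 mm behind the grasp point.
Start: joints at [1.199, 0.434, 0.025, 1.573, -0.012, 1.134, -0.075], TCP at [0.166, -0.603, 0.227] pointing down, gripper open.
Joint ranges: [-2.62, 2.62], [-0.44, 2.09], [-1.27, 1.32], [0.08, 2.57], [-1.32, 4.46], [0.12, 2], [-2.74, 2.74]. Speed limits (rad/s): [2.22, 2.22, 3.01, 3.01, 3.14, 3.14, 3.14].

INTERFACE

Orientations are given as a rotation vector (axis times angle).
In Python, from cell import observe, get_image, sign_off gives the robot as it stands.
- The arm moves only by the tool arm_command, never from a script. Its argument "deltas" is a list of rows, each an object with "xyz": the shift along the tool's x, y, z in cm, a list of three; "turn": the turn about the tool's z in degrees; "jaw": the closure in counts, from 0 (fully open) to 255 (shut). A call has 1 to 5 rows; each row is the pose to reach, as a shift and turn from the pose measured when the call began, along the tool's axes at that moment; what a row does not reach only later rows make up. A row lasts 1/12 s, in which the tool goes at most 41.7 mm and 7.16 degrees, less where a joint would pass 70% of its speed; a pose out of reach is approached as far as the arm can. A call with a gripper value outside its range is refused whole. The fingers move at their own pace and stop on an object; "force" is the grip in N (left out, the last holds). Time passes only in rows, so rows that repeat a pose let the fingers close. It gives the time, the measured TCP pose, the force and the opening at its end, in the units of the state.
- observe(): the state, without advancing time (a new reading comes with each control period).
- get_image(name): name is "side" or "top" or "wrist"; returns a dict with "frame" (420x560x3 uint8, red, green, blue), "depth" (420x560 float32, m along the optical axis (not along the pixel's ray), 0 where there is no reading), "camera_matrix" (3x3 intrinsics, pixels), "cam_to_world" (4x4, takes a point from camera to world coordinates). Camera axes: x right, y up, looking along -z (the intrinsics and any distortion apply to the point x, -y, -z); pixel columns grow to the right and rows downward; lengths in m; the calibration is good to about 2 mm. A picture is of the moment at which its call begins.
- sign_off(): hands the job in, once; it reports no verdict.
The state is a dict: "clock": time; "joints": joint angles; "dq": joint speeds; "joint_efforts": joint torques, N m; "position": TCP position; "ee_rot": TCP orientation; "force": force on the tool from outside, world axes, zero at the start; "ft_torque": the same for the moment, N m; "width": opening from 0.0 (shut) to 1.0 (fully open).
Only numpy, scipy, OpenCV 4.12 (cv2) and the standard library are available. Lean on these libraries where they do the work, as an engineer would, in place of code of your own. Each camera call takes 0.05 s, during which the arm holds its last target.

## Working session

There is one attempt and no reset: what is moved stays moved. The work goes in short steps, Python scripts to look and compute and a tool call to move; the robot and the scene stay as the last step left them, time stands still between calls to the robot, and variables do not carry over. Pictures are saved under pics/ and viewed, and the job is handed in when it is done.

Besides the shell and the picture viewer there is one more tool, called after "Emit:" as name(argument=value, ...), one argument or row to a line, values as JSON. arm_command: Moves the arm, as the interface text tells. Its arguments: {"type":"object","properties":{"deltas":{"type":"array","items":{"type":"object","properties":{"xyz":{"type":"array","items":{"type":"number"}},"turn":{"type":"number"},"jaw":{"type":"number"}}}},"force":{"type":"number"}},"required":["deltas"]}

```bash
mkdir -p pics; ls
python3 - <<'E'
from cell import observe,get_image
import cv2,numpy as np
s=observe();print(s)
for n in ["side","top","wrist"]:
    r=get_image(n);cv2.imwrite(f"pics/{n}0.png",r["frame"][:,:,::-1]);np.savez(f"{n}0.npz",**r);print(n,r["camera_matrix"].tolist(),np.round(r["cam_to_world"],3).tolist())
E
```

```text
pics
{'clock': 0.0, 'joints': array([ 1.19940528,  0.43520112,  0.02496654,  1.57412153, -0.01160352,
        1.13402063, -0.0750909 ]), 'dq': array([ 0.00037279, -0.00086395, -0.00061839, -0.00100748,  0.00012067,
       -0.00076077,  0.00109479]), 'joint_efforts': array([-2.25429089e-04, -6.67851448e+01,  9.84904021e-01, -3.14448452e+01,
       -6.04968402e-02,  4.29510023e-02,  2.35551943e-04]), 'position': array([ 0.16578466, -0.60205755,  0.22594905]), 'ee_rot': array([-3.11172279e+00, -4.20648109e-01,  5.52640584e-04]), 'force': array([ 0.98496039,  0.61286566, -0.22493051]), 'ft_torque': array([ 1.98671176e-02,  6.87932308e-05, -3.43938913e-02]), 'width': 1.0045076441620238}
side [[468.6004716443658, 0.0, 278.84091736412694], [0.0, 468.6004716443658, 212.0527548587639], [0.0, 0.0, 1.0]] [[-0.999, 0.039, -0.021, 0.475], [-0.041, -0.672, 0.74, 0.858], [0.015, 0.74, 0.673, 0.694], [0.0, 0.0, 0.0, 1.0]]
top [[546.6400248398667, 0.0, 277.6700126056132], [0.0, 546.6400248398667, 209.90895942119897], [0.0, 0.0, 1.0]] [[-0.022, 0.988, -0.151, 0.365], [-1.0, -0.019, 0.025, 0.18], [0.022, 0.151, 0.988, 1.042], [0.0, 0.0, 0.0, 1.0]]
wrist [[324.6427274679723, 0.0, 279.4311576573805], [0.0, 324.6427274679723, 210.40750327319526], [0.0, 0.0, 1.0]] [[0.265, 0.917, 0.299, 0.247], [-0.964, 0.252, 0.082, -0.581], [-0.0, -0.31, 0.951, 0.384], [0.0, 0.0, 0.0, 1.0]]
```

View pics/side0.png

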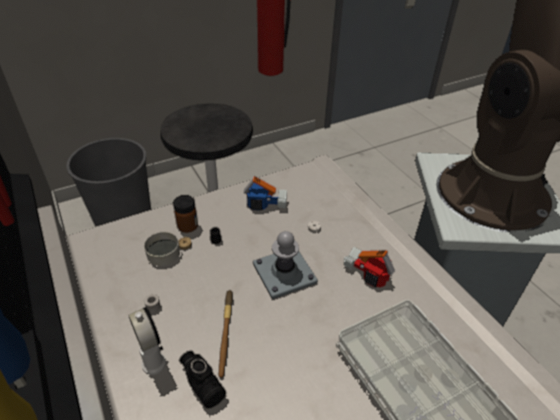

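View pics/top0.png

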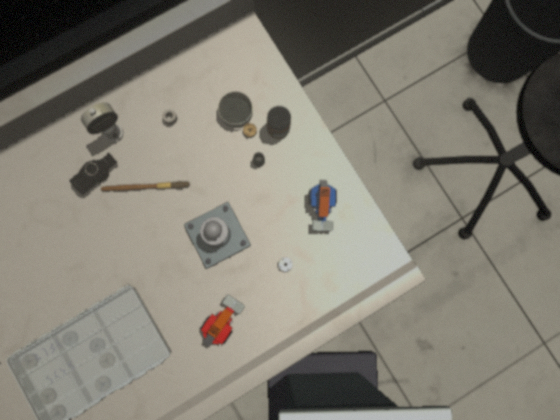

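View pics/wrist0.png

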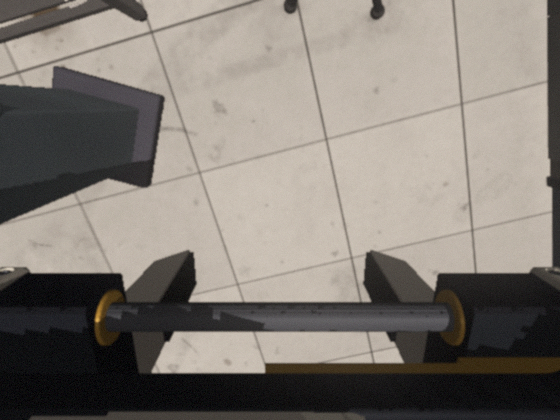

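Side view: there are two head shapes, one blue at top pixel (322,200) / side (262,193) and one red at top (217,326) / side (372,265). The blue one fits the description and the red is the look-alike. The stand is at top (213,233), the pale disc at (285,264), the brass disc at (250,130) and the nut at (258,159). I'll confirm with a crop and measure.

```bash
cat > h.py <<'E'
import numpy as np,cv2
def load(n): return dict(np.load(n+".npz"))
def pts(r):
    d=r["depth"];K=r["camera_matrix"];T=r["cam_to_world"]
    v,u=np.indices(d.shape)
    p=np.stack([(u-K[0,2])/K[0,0]*d,-(v-K[1,2])/K[1,1]*d,-d],-1)
    return p@T[:3,:3].T+T[:3,3]
def proj(r,P):
    T=r["cam_to_world"];K=r["camera_matrix"];c=(np.asarray(P)-T[:3,3])@T[:3,:3]
    return np.stack([K[0,0]*c[...,0]/-c[...,2]+K[0,2],K[1,1]*c[...,1]/c[...,2]+K[1,2]],-1)
E
python3 - <<'E'
from h import *
r=load("top0");P=pts(r);s=load("side0");S=pts(s)
for n,(u,v) in dict(head=(322,200),vee=(321,227),ball=(213,229),d12=(285,264),d6=(250,130),nut=(258,159),plate=(237,256),jar=(279,120)).items(): print(n,P[v,u].round(4))
# blue mask centroid
for nm,r_,Q in(("top",r,P),("side",s,S)):
    f=r_["frame"];hsv=cv2.cvtColor(f,cv2.COLOR_RGB2HSV)
    b=(hsv[...,0]>100)&(hsv[...,0]<125)&(hsv[...,1]>140)&(hsv[...,2]>50)&(Q[...,2]>0.005)&(Q[...,2]<.1)&(Q[...,0]>.2)
    o=(hsv[...,0]>4)&(hsv[...,0]<16)&(hsv[...,1]>170)&(hsv[...,2]>90)&(Q[...,2]>0.03)&(np.linalg.norm(Q[...,:2]-P[200,322,:2],axis=-1)<.08)
    for k,m in(("blue",b),("or",o)):
        q=Q[m];print(nm,k,len(q),q.min(0).round(3),q.max(0).round(3),q.mean(0).round(4))
    # gray pixels near: 
    n=np.linalg.norm(Q[...,:2]-P[200,322,:2],axis=-1)
    m=(n<.1)&(Q[...,2]>.012)&~b&~o&(Q[...,2]<.12)
    q=Q[m];print(nm,"other",len(q),q.mean(0).round(4),q.min(0).round(3),q.max(0).round(3))
a=cv2.resize(r["frame"][170:260,270:390],None,fx=5,fy=5,interpolation=2)[:,:,::-1]
cv2.imwrite("pics/ctop.png",a)
a=cv2.resize(s["frame"][160:300,220:340],None,fx=4.2,fy=4.2,interpolation=2)[:,:,::-1]
cv2.imwrite("pics/cside.png",a)
E
```

```text
head [0.5315 0.0735 0.0601]
vee [0.4872 0.0724 0.016 ]
ball [0.4761 0.2674 0.111 ]
d12 [4.197e-01 1.417e-01 2.000e-04]
d6 [0.6822 0.2042 0.0066]
nut [ 6.254e-01  1.896e-01 -5.000e-04]
plate [ 0.4368  0.2327 -0.0013]
jar [0.6804 0.149  0.0718]
top blue 2 [0.532 0.051 0.041] [0.544 0.052 0.043] [0.538  0.0518 0.042 ]
top or 66 [0.508 0.065 0.041] [0.535 0.075 0.064] [0.5197 0.0697 0.0526]
top other 956 [0.5274 0.0716 0.0402] [0.481 0.043 0.012] [0.576 0.096 0.076]
side blue 252 [0.504 0.049 0.007] [0.565 0.095 0.044] [0.5394 0.0775 0.0348]
side or 107 [0.508 0.063 0.041] [0.554 0.08  0.073] [0.5297 0.0716 0.0567]
side other 494 [0.5296 0.0793 0.0318] [0.482 0.051 0.012] [0.577 0.098 0.072]
```

View pics/ctop.png

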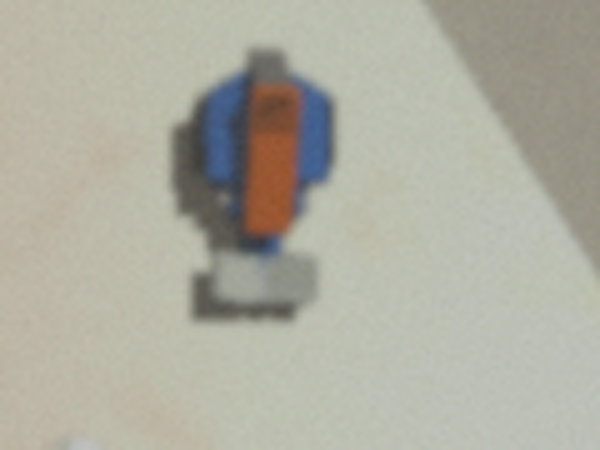

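View pics/cside.png

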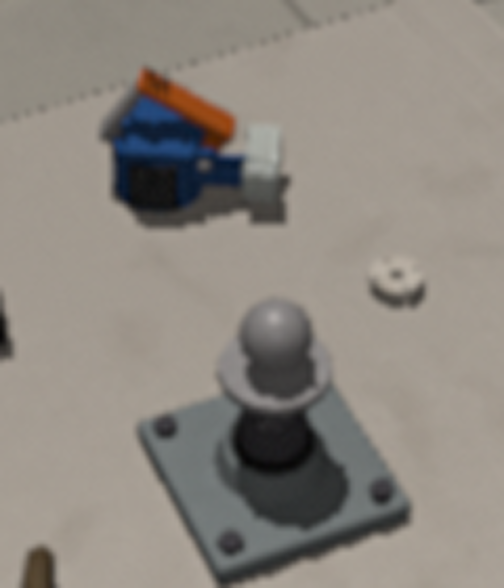

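Confirmed: the blue head has its lever up (orange), its vee pointing toward world -x, and its black grip pads facing ±y. The stand is at (0.476, 0.267). I'll fit the pose of both more precisely before moving.

```bash
cat >> h.py <<'E'
from scipy.spatial.transform import Rotation as Ro
def delta(s,target,yaw=None):
    R=Ro.from_rotvec(s["ee_rot"]).as_matrix();d=R.T@(np.array(target)-s["position"])
    y=np.arctan2(R[1,0],R[0,0]);t=None if yaw is None else np.degrees(y-yaw)
    return (d*100).round(2),y,t,R[:,2].round(4)
E
python3 - <<'E'
from h import *
from cell import observe
s=observe()
print(delta(s,[0.53,0.07,0.24],0))
for n in("top0","side0"):
    r=load(n);P=pts(r)
    # head high points
    near=np.linalg.norm(P[...,:2]-[.53,.072],axis=-1)<.09
    q=P[near]; 
    # bench level
    print(n,"bench med",np.median(q[np.abs(q[:,2])<.01],axis=0).round(4))
    v=q[(q[:,0]<.49)&(q[:,2]>.024)&(q[:,2]<.045)];print("vee",len(v),v.mean(0).round(4),v.min(0).round(4),v.max(0).round(4))
    # ball sphere fit
    m=(np.linalg.norm(P[...,:2]-[.475,.265],axis=-1)<.03)&(P[...,2]>.085)
    b=P[m];from scipy.optimize import least_squares
    f=least_squares(lambda c:np.linalg.norm(b-c,axis=1)-.016,[.475,.265,.095],loss="soft_l1",f_scale=.001);print("ball",len(b),f.x.round(4),np.abs(f.fun).mean())
    near=np.linalg.norm(P[...,:2]-f.x[:2],axis=-1)
    c=P[(near<.025)&(near>.018)&(P[...,2]>.04)];print("collar",len(c),np.percentile(c[:,2],[10,30,50,70,90]).round(4),c.mean(0).round(4))
    pl=P[(near<.045)&(near>.032)&(P[...,2]<.03)];print("plate z",np.percentile(pl[:,2],[10,50,90]).round(4))
E
```

```text
(array([ 52.96, -55.14,  -1.33]), np.float64(0.2687629369154137), np.float64(15.398981974793998), array([-4.0e-04,  1.2e-03, -1.0e+00]))
top0 bench med [ 5.255e-01  7.770e-02 -5.000e-04]
vee 66 [0.4857 0.0711 0.028 ] [0.4814 0.0528 0.0243] [0.4899 0.0908 0.0338]
ball 261 [0.4784 0.2702 0.0924] 0.0009256769694773825
collar 283 [0.0722 0.0735 0.0742 0.0751 0.0764] [0.4775 0.2696 0.0742]
plate z [0.0091 0.0114 0.0139]
side0 bench med [ 0.5236  0.0958 -0.0016]
vee 26 [0.4864 0.0693 0.027 ] [0.4825 0.0511 0.0245] [0.4894 0.0927 0.032 ]
ball 236 [0.4795 0.2698 0.0917] 0.0008611655671665586
collar 170 [0.0705 0.0726 0.0732 0.0738 0.0746] [0.4793 0.2797 0.073 ]
plate z [0.0092 0.0107 0.0121]
```

Emit:
arm_command(
  deltas=[
    {"xyz": [2.8, -2.9, 0], "turn": 4, "jaw": 0},
    {"xyz": [5.6, -5.8, 0], "turn": 8, "jaw": 0},
    {"xyz": [8.4, -8.7, 0], "turn": 12, "jaw": 0},
    {"xyz": [11.2, -11.6, 0], "turn": 15.4, "jaw": 0},
    {"xyz": [14, -14.5, 0], "turn": 15.4, "jaw": 0},
  ],
)

```text
clock: 0.57
position: [0.2627, -0.4233, 0.2261]
ee_rot: [-3.14, 0.007, 0.001]
force: [0.8, -0.3, 0.5]
width: 0.999
```

Run:
```python
from h import *
from cell import observe
s=observe()
print(s["clock"],s["position"],s["joints"],delta(s,[0.53,0.07,0.24],0))
```

```text
0.5667 [ 0.26270933 -0.42334706  0.22606365] [ 9.06225676e-01  2.31811091e-01  2.59522013e-03  1.87471883e+00
 -1.07106788e-03  1.03652829e+00 -6.65692729e-01] (array([ 26.52, -49.45,  -1.34]), np.float64(-0.00419395380661071), np.float64(-0.24029585259161954), array([-6.0e-04,  1.4e-03, -1.0e+00]))
```

Emit:
arm_command(
  deltas=[
    {"xyz": [1.9, -3.6, 0], "turn": 0, "jaw": 0},
    {"xyz": [3.8, -7.2, 0], "turn": 0, "jaw": 0},
    {"xyz": [5.7, -10.8, 0], "turn": 0, "jaw": 0},
    {"xyz": [7.6, -14.4, 0], "turn": 0, "jaw": 0},
    {"xyz": [9.5, -18, 0], "turn": 0, "jaw": 0},
  ],
)

```text
clock: 0.98
position: [0.3588, -0.2419, 0.2264]
ee_rot: [-3.141, 0.007, 0.001]
force: [0.6, -1.6, -0.3]
width: 0.999
```

Emit:
arm_command(
  deltas=[
    {"xyz": [2.2, -3.5, 0], "turn": 0, "jaw": 0},
    {"xyz": [4.4, -7, 0], "turn": 0, "jaw": 0},
    {"xyz": [6.6, -10.5, 0], "turn": 0, "jaw": 0},
    {"xyz": [8.8, -14, 0], "turn": 0, "jaw": 0},
    {"xyz": [11, -17.5, 0], "turn": 0, "jaw": 0},
  ],
)

```text
clock: 1.4
position: [0.47, -0.0656, 0.2266]
ee_rot: [-3.141, 0.007, 0.0]
force: [1.5, -1.1, -0.3]
width: 1.001
```

Emit:
arm_command(
  deltas=[
    {"xyz": [1.9, -3.5, 0], "turn": 0, "jaw": 0},
    {"xyz": [3.8, -7, 0], "turn": 0, "jaw": 0},
    {"xyz": [5.6, -10.5, 0], "turn": 0, "jaw": 0},
    {"xyz": [6.3, -14, 0], "turn": 0, "jaw": 0},
  ],
)

```text
clock: 1.73
position: [0.5354, 0.0759, 0.2264]
ee_rot: [-3.14, 0.008, -0.001]
force: [0.6, -0.3, -0.1]
width: 1.0
```

Run:
```python
from h import *
from cell import observe,get_image
s=observe()
print(s["clock"],s["position"],s["joints"],delta(s,[0.53,0.07,0.24],0))
r=get_image("wrist");np.savez("wrist1.npz",**r);cv2.imwrite("pics/w1.png",r["frame"][:,:,::-1])
```

```text
1.7333 [0.53540574 0.07590773 0.22641582] [ 0.0432699   0.32823631 -0.3668404   1.75635714  0.13028242  1.0802752
 -1.94316533] (array([-0.54,  0.59, -1.36]), np.float64(-0.005231075037491505), np.float64(-0.2997185219645021), array([ 4.0e-04,  1.2e-03, -1.0e+00]))
```

View pics/w1.png

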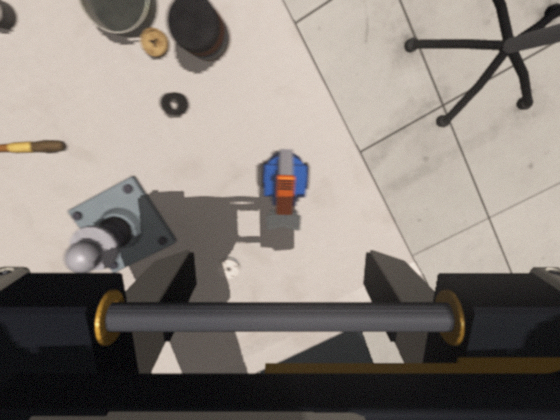

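The wrist view shows the blue head at (286,185) with its vee at (281,228), nearly aligned with the tool's x axis. Next I'll fit its pose from this depth.

Run:
```python
from h import *
r=load("wrist1");P=pts(r);f=r["frame"];hsv=cv2.cvtColor(f,cv2.COLOR_RGB2HSV)
near=np.linalg.norm(P[...,:2]-[.535,.072],axis=-1)<.07
print("bench",np.median(P[near&(abs(P[...,2])<.01)][:,2]))
b=near&(hsv[...,0]>100)&(hsv[...,0]<128)&(hsv[...,1]>120)&(P[...,2]>.005)
o=near&(hsv[...,0]<16)&(hsv[...,1]>150)&(P[...,2]>.03)
v=near&(P[...,0]<.505)&(P[...,2]>.015)&(P[...,2]<.05)
j=near&(hsv[...,1]<60)&(P[...,2]>.045)
for k,m in(("blue",b),("or",o),("vee",v),("jaw",j)):
    q=P[m];uv=np.argwhere(m)[:,::-1]
    if len(q): print(k,len(q),"mean",q.mean(0).round(4),"med",np.median(q,0).round(4),q.min(0).round(3),q.max(0).round(3),uv.min(0),uv.max(0))
    if k!="blue": 
        c=np.polyfit(q[:,0],q[:,1],1);print("slope",c[0])
for x in np.arange(.51,.57,.005):
    m=b&(abs(P[...,0]-x)<.0025);q=P[m]
    if len(q):print(round(x,3),q[:,1].min().round(4),q[:,1].max().round(4),((q[:,1].min()+q[:,1].max())/2).round(4),len(q))
for x in np.arange(.505,.58,.006):
    m=o&(abs(P[...,0]-x)<.003);q=P[m]
    if len(q):print("or",round(x,3),q[:,1].min().round(4),q[:,1].max().round(4),((q[:,1].min()+q[:,1].max())/2).round(4),q[:,2].mean().round(4))
cv2.imwrite("pics/cw1.png",cv2.resize(f[130:260,220:350],None,fx=4.5,fy=4.5,interpolation=2)[:,:,::-1])
```

```text
bench 0.00033549728536944046
blue 1248 mean [0.5519 0.0886 0.1705] med [0.5559 0.0882 0.0427] [0.526 0.009 0.013] [0.572 0.139 0.336] [  2 157] [559 418]
or 560 mean [0.5397 0.0717 0.1219] med [0.5409 0.0704 0.0678] [0.506 0.007 0.041] [0.572 0.135 0.333] [ 15 175] [552 406]
slope 0.11242435457868469
vee 531 mean [0.49   0.0693 0.0269] med [0.49   0.069  0.0272] [0.479 0.049 0.015] [0.505 0.089 0.046] [268 211] [302 230]
slope 0.1476038837215059
jaw 45614 mean [0.5589 0.0695 0.31  ] med [0.5606 0.0654 0.3156] [0.506 0.006 0.045] [0.572 0.139 0.338] [  0 156] [559 419]
slope -0.3006997550217839
0.525 0.0504 0.0898 0.0701 21
0.53 0.0494 0.0898 0.0696 74
0.535 0.0472 0.123 0.0851 82
0.54 0.0473 0.1236 0.0855 95
0.545 0.0464 0.124 0.0852 98
0.55 0.0464 0.1338 0.0901 139
0.555 0.0203 0.1386 0.0794 178
0.56 0.0088 0.1359 0.0724 509
0.565 0.0538 0.1243 0.0891 38
or 0.505 0.0647 0.0768 0.0707 0.0461
or 0.511 0.0647 0.0767 0.0707 0.0488
or 0.517 0.0649 0.0767 0.0708 0.0526
or 0.523 0.0639 0.0777 0.0708 0.0558
or 0.529 0.0621 0.0777 0.0699 0.0593
or 0.535 0.0622 0.0766 0.0694 0.0621
or 0.541 0.0625 0.1235 0.093 0.0876
or 0.547 0.0617 0.1236 0.0926 0.089
or 0.553 0.0086 0.1237 0.0661 0.1195
or 0.559 0.0072 0.1352 0.0712 0.3223
or 0.565 0.0264 0.1233 0.0749 0.3139
or 0.571 0.1224 0.1309 0.1267 0.3073
```

View pics/cw1.png

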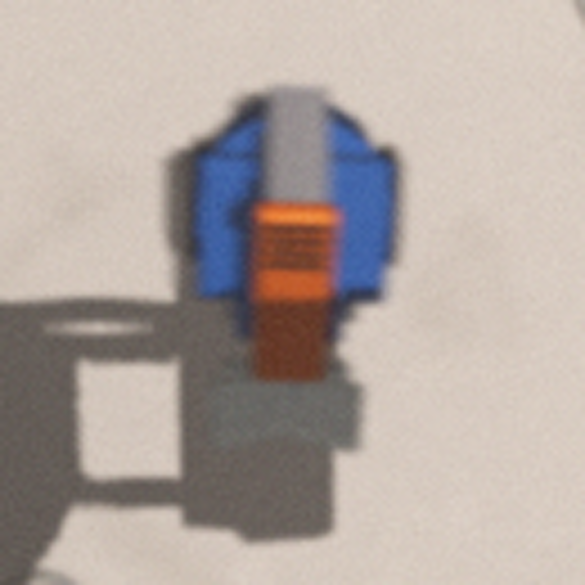

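Run:
```python
from h import *
r=load("wrist1");P=pts(r);f=r["frame"];hsv=cv2.cvtColor(f,cv2.COLOR_RGB2HSV)
near=(np.linalg.norm(P[...,:2]-[.535,.072],axis=-1)<.075)&(P[...,2]<.085)
hd=P[near&(P[...,2]>.012)]
up=P[near&(P[...,2]>.02)]
o=P[near&(hsv[...,0]<16)&(hsv[...,1]>150)&(P[...,2]>.035)]
v=P[near&(P[...,0]<.5)&(P[...,2]>.022)]
b=P[near&(hsv[...,0]>100)&(hsv[...,0]<128)&(hsv[...,1]>110)&(P[...,2]>.03)]
for k,q in(("or",o),("vee",v),("blue",b)):
    rc=cv2.minAreaRect((q[:,:2]*1000).astype(np.float32));print(k,len(q),rc,q[:,2].min().round(3),q[:,2].max().round(3))
best=[]
for a in np.radians(np.arange(-10,10.1,1)):
    n=np.array([-np.sin(a),np.cos(a)]);w=[]
    for q in(o,v,b):
        t=q[:,:2]@n;lo,hi=np.percentile(t,[1.5,98.5]);w+=[hi-lo,(hi+lo)/2]
    print(np.degrees(a).round(),(np.array(w)*1000).round(1))
```

```text
or 430 ((529.8026123046875, 69.97650909423828), (15.848369598388672, 48.038570404052734), 88.86585998535156) 0.041 0.075
vee 437 ((489.0521240234375, 69.1541519165039), (39.454219818115234, 18.46371841430664), 87.18840789794922) 0.022 0.033
blue 707 ((546.0133056640625, 69.66056823730469), (46.825782775878906, 41.22481155395508), 89.87738037109375) 0.03 0.067
-10.0 [ 16.5 161.6  38.5 153.2  45.4 163. ]
-9.0 [ 16.1 152.6  38.4 145.   45.3 153.9]
-8.0 [ 15.6 143.6  38.4 136.7  45.2 144.6]
-7.0 [ 15.2 134.5  38.5 128.4  45.1 135.3]
-6.0 [ 14.7 125.4  38.5 120.1  45.1 126. ]
-5.0 [ 14.5 116.3  38.5 111.7  45.1 116.6]
-4.0 [ 14.3 107.1  38.5 103.3  45.1 107.2]
-3.0 [14.5 97.8 38.5 94.9 45.1 97.8]
-2.0 [14.7 88.5 38.5 86.4 45.1 88.3]
-1.0 [14.8 79.1 38.5 77.9 45.2 78.8]
0.0 [14.9 69.8 38.5 69.4 45.4 69.2]
1.0 [15.1 60.5 38.5 60.8 45.5 59.7]
2.0 [15.3 51.1 38.4 52.2 45.5 50.2]
3.0 [15.9 41.8 38.4 43.6 45.6 40.6]
4.0 [16.5 32.4 38.3 35.  45.5 31. ]
5.0 [16.8 23.  38.3 26.4 45.6 21.5]
6.0 [17.3 13.5 38.2 17.8 45.8 12. ]
7.0 [17.8  4.1 38.1  9.2 45.9  2.4]
8.0 [18.3 -5.3 38.1  0.6 46.1 -7.2]
9.0 [ 18.8 -14.7  38.1  -8.   46.2 -16.7]
10.0 [ 19.4 -24.   38.2 -16.7  46.4 -26.2]
```

Run:
```python
from h import *
s=load("side0");f=s["frame"].astype(int)
c=f[195:216,244:274].sum(-1)
for row in c[::2]: print(row.tolist())
for x in(.531,.5445,.558):
    for z in (.005,.02,.035): print(x,z,proj(s,[x,.0965,z]).round(1))
# ball check
print(proj(s,[.479,.27,.092]),proj(load("top0"),[.479,.27,.092]))
```

```text
[458, 437, 323, 196, 185, 195, 206, 216, 216, 222, 225, 217, 215, 216, 227, 231, 230, 232, 229, 225, 222, 206, 173, 162, 181, 193, 175, 170, 252, 353]
[464, 448, 334, 170, 96, 99, 103, 109, 109, 109, 113, 121, 119, 123, 128, 133, 138, 149, 155, 156, 157, 143, 121, 140, 158, 146, 115, 127, 182, 219]
[458, 448, 358, 208, 105, 87, 71, 62, 58, 58, 63, 70, 84, 97, 102, 99, 97, 100, 92, 93, 86, 91, 129, 211, 258, 224, 149, 95, 90, 89]
[459, 447, 357, 208, 101, 86, 71, 60, 60, 75, 64, 58, 49, 56, 71, 71, 56, 57, 82, 96, 90, 89, 102, 109, 118, 115, 108, 97, 99, 106]
[461, 450, 342, 189, 94, 88, 70, 61, 64, 62, 60, 50, 47, 56, 62, 56, 64, 61, 80, 101, 92, 85, 85, 95, 109, 121, 122, 115, 112, 113]
[462, 445, 330, 175, 95, 87, 70, 60, 61, 58, 60, 54, 65, 59, 67, 64, 55, 54, 78, 93, 90, 85, 87, 121, 170, 196, 199, 200, 197, 197]
[457, 450, 391, 292, 199, 132, 67, 45, 47, 50, 57, 60, 63, 65, 61, 62, 60, 54, 62, 87, 96, 105, 134, 169, 189, 198, 200, 198, 198, 196]
[456, 458, 459, 455, 445, 386, 273, 156, 103, 82, 78, 78, 71, 70, 71, 68, 74, 77, 101, 141, 176, 192, 197, 199, 199, 196, 191, 192, 194, 190]
[451, 457, 453, 454, 460, 460, 448, 386, 277, 200, 186, 187, 178, 178, 182, 174, 185, 192, 197, 195, 195, 193, 190, 187, 218, 289, 295, 318, 347, 354]
[454, 452, 454, 454, 454, 460, 463, 454, 402, 345, 283, 233, 226, 227, 228, 230, 231, 227, 221, 247, 312, 348, 353, 350, 365, 424, 454, 460, 463, 462]
[456, 454, 454, 454, 457, 455, 456, 458, 460, 460, 451, 443, 445, 448, 451, 451, 452, 451, 446, 445, 457, 466, 467, 464, 461, 460, 460, 460, 459, 458]
0.531 0.005 [263.1 210.1]
0.531 0.02 [263.1 205. ]
0.531 0.035 [263.  199.8]
0.5445 0.005 [257.  209.9]
0.5445 0.02 [256.9 204.7]
0.5445 0.035 [256.8 199.5]
0.558 0.005 [250.8 209.6]
0.558 0.02 [250.7 204.5]
0.558 0.035 [250.5 199.3]
[285.29979549 239.91045177] [212.56088954 228.62718639]
```

Emit:
arm_command(
  deltas=[
    {"xyz": [0.9, 0.6, 3.5], "turn": 0, "jaw": 0},
    {"xyz": [0.9, 0.6, 7], "turn": 0, "jaw": 0},
    {"xyz": [0.9, 0.6, 10.5], "turn": 0, "jaw": 0},
    {"xyz": [0.9, 0.6, 13], "turn": 0, "jaw": 0},
    {"xyz": [0.9, 0.6, 13], "turn": 0, "jaw": 0},
  ],
)

```text
clock: 2.2
position: [0.5404, 0.0785, 0.0917]
ee_rot: [-3.137, -0.005, 0.012]
force: [-1.3, 0.5, 0.3]
width: 1.002
```

Run:
```python
from h import *
from cell import observe,get_image
s=observe()
print(s["clock"],s["position"],delta(s,[0.545,0.07,0.014],0))
r=get_image("wrist");np.savez("wrist2.npz",**r);cv2.imwrite("pics/w2.png",r["frame"][:,:,::-1])
print(proj(r,[[.545,.07,.041],[.545,.096,.035],[.545,.044,.035]]))
r=get_image("side");np.savez("side2.npz",**r);cv2.imwrite("pics/s2.png",r["frame"][:,:,::-1])
```

```text
2.2 [0.54042605 0.07852796 0.09171694] (array([0.52, 0.89, 7.76]), np.float64(0.0034062284581677987), np.float64(0.19516251471036855), array([-0.0079,  0.0047, -1.    ]))
[[290.92339019 225.34167944]
 [253.76086446 222.11516169]
 [327.58942727 222.42391474]]
```

View pics/w2.png

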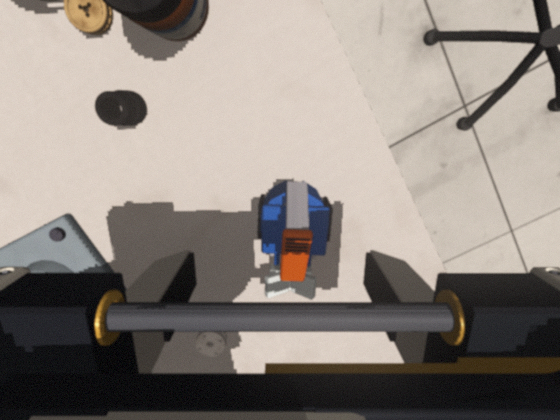

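View pics/s2.png

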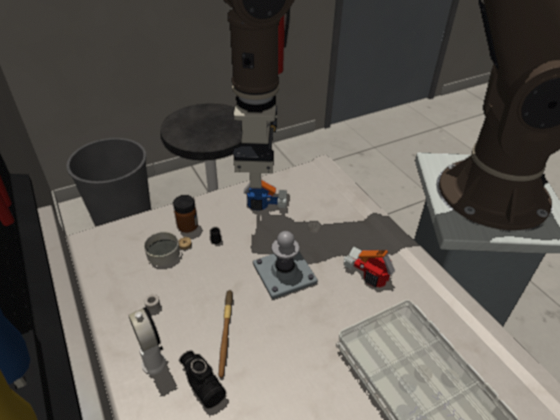

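Emit:
arm_command(
  deltas=[
    {"xyz": [0.4, 0.8, 0], "turn": 0, "jaw": 0},
    {"xyz": [0.4, 0.8, 0], "turn": 0, "jaw": 0},
    {"xyz": [0.4, 0.8, 0], "turn": 0, "jaw": 0},
  ],
)

```text
clock: 2.55
position: [0.5492, 0.0707, 0.0982]
ee_rot: [-3.135, -0.002, -0.003]
force: [-0.0, -0.3, -0.3]
width: 0.998
```

Run:
```python
from h import *
from cell import observe,get_image
s=observe()
print(s["clock"],s["position"],delta(s,[0.545,0.07,0.014],0))
r=get_image("wrist");np.savez("wrist3.npz",**r);f=r["frame"]
print(proj(r,[[.545,.07,.041],[.545,.096,.035],[.545,.044,.035],[.481,.07,.034]]))
P=pts(r);hsv=cv2.cvtColor(f,cv2.COLOR_RGB2HSV)
near=(np.linalg.norm(P[...,:2]-[.535,.072],axis=-1)<.075)&(P[...,2]<.085)
o=P[near&(hsv[...,0]<16)&(hsv[...,1]>150)&(P[...,2]>.035)]
b=P[near&(hsv[...,0]>100)&(hsv[...,0]<128)&(hsv[...,1]>110)&(P[...,2]>.03)]
al=P[near&(P[...,2]>.025)]
for k,q in(("or",o),("blue",b),("all",al)):
    print(k,len(q),cv2.minAreaRect((q[:,:2]*1000).astype(np.float32)))
for k,q in(("or",o),("all",al)):
  for x in np.arange(.505,.575,.006):
    t=q[abs(q[:,0]-x)<.003]
    if len(t): print(k,round(x,3),t[:,1].min().round(4),t[:,1].max().round(4),((t[:,1].min()+t[:,1].max())/2).round(4))
cv2.imwrite("pics/cw3.png",cv2.resize(f[160:310,210:380],None,fx=4,fy=4,interpolation=2)[:,:,::-1])
```

```text
2.55 [0.54917131 0.07072981 0.09824688] (array([-0.43,  0.13,  8.42]), np.float64(0.001518064002936922), np.float64(0.08697866039902104), array([ 0.0021,  0.0064, -1.    ]))
[[279.64794285 234.20086707]
 [244.20835614 231.00080793]
 [315.19009828 231.2213353 ]
 [279.55635171 305.56468991]]
or 1026 ((529.5614624023438, 67.86314392089844), (17.130626678466797, 48.931396484375), 88.4242172241211)
blue 1724 ((539.5259399414062, 68.14494323730469), (45.820316314697266, 54.222328186035156), 89.04629516601562)
all 5443 ((527.37255859375, 67.36595153808594), (52.744659423828125, 94.99435424804688), 89.80172729492188)
or 0.505 0.0608 0.0771 0.0689
or 0.511 0.0601 0.077 0.0686
or 0.517 0.0597 0.0768 0.0682
or 0.523 0.0598 0.0767 0.0683
or 0.529 0.0601 0.0765 0.0683
or 0.535 0.0597 0.0763 0.068
or 0.541 0.0599 0.0761 0.068
or 0.547 0.0597 0.0754 0.0675
or 0.553 0.0591 0.0752 0.0672
all 0.505 0.06 0.0771 0.0686
all 0.511 0.0552 0.0819 0.0685
all 0.517 0.0518 0.0852 0.0685
all 0.523 0.0455 0.0912 0.0683
all 0.529 0.042 0.0911 0.0666
all 0.535 0.0414 0.0937 0.0675
all 0.541 0.0413 0.0936 0.0675
all 0.547 0.0409 0.0934 0.0672
all 0.553 0.0413 0.0936 0.0674
all 0.559 0.0424 0.0926 0.0675
all 0.565 0.0512 0.0838 0.0675
all 0.571 0.06 0.0734 0.0667
```

View pics/cw3.png

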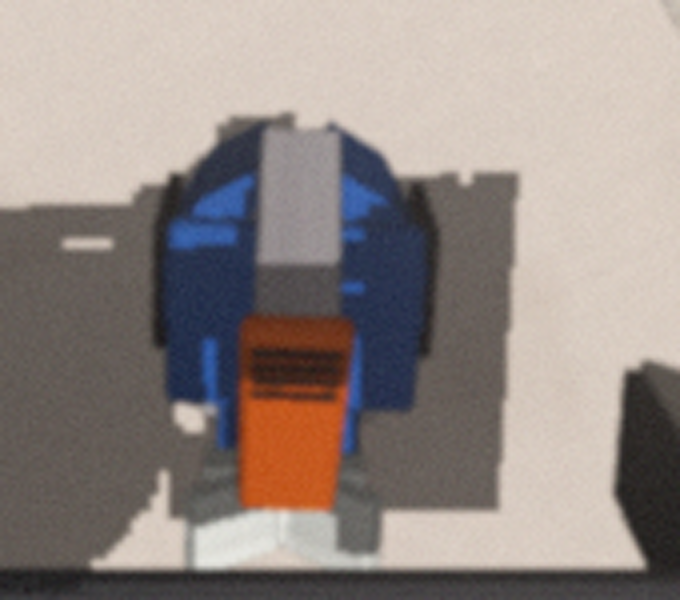

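Emit:
arm_command(
  deltas=[
    {"xyz": [-0.4, 0.3, 2], "turn": 0, "jaw": 0},
    {"xyz": [-0.4, 0.3, 4], "turn": 0, "jaw": 0},
    {"xyz": [-0.4, 0.3, 6], "turn": 0, "jaw": 0},
    {"xyz": [-0.4, 0.3, 6], "turn": 0, "jaw": 0},
    {"xyz": [-0.4, 0.3, 6], "turn": 0, "jaw": 0},
  ],
)

```text
clock: 3.02
position: [0.5445, 0.0686, 0.0381]
ee_rot: [-3.135, -0.004, -0.001]
force: [0.3, 0.3, 0.1]
width: 1.003
```

Run:
```python
from h import *
from cell import observe,get_image
s=observe()
print(s["clock"],s["position"],s["dq"].round(3),delta(s,[0.545,0.068,0.014],-0.02))
```

```text
3.0167 [0.5445149  0.06859263 0.03808375] [ 0.002 -0.025 -0.008 -0.025 -0.002  0.008  0.003] (array([0.05, 0.07, 2.41]), np.float64(0.0022646129090625982), np.float64(1.275668352181777), array([ 4.0e-04,  6.4e-03, -1.0e+00]))
```

Emit:
arm_command(
  deltas=[
    {"xyz": [0.05, 0.1, 1.2], "turn": 1, "jaw": 0},
    {"xyz": [0.05, 0.1, 2.4], "turn": 1, "jaw": 0},
    {"xyz": [0.05, 0.1, 2.4], "turn": 1, "jaw": 0},
    {"xyz": [0.05, 0.1, 2.4], "turn": 1, "jaw": 60},
    {"xyz": [0.05, 0.1, 2.4], "turn": 1, "jaw": 80},
  ],
  force=10,
)

```text
clock: 3.43
position: [0.5451, 0.0678, 0.0142]
ee_rot: [-3.135, 0.023, -0.001]
force: [-1.1, -0.7, 0.6]
width: 0.903
```

Run:
```python
from h import *
from cell import observe,get_image
s=observe()
print(s["clock"],s["position"],s["force"],s["width"],s["dq"].round(3),delta(s,[0.545,0.068,0.014],-0.02))
r=get_image("side");np.savez("side4.npz",**r);f=r["frame"]
cv2.imwrite("pics/s4.png",cv2.resize(f[120:240,200:340],None,fx=5,fy=5,interpolation=2)[:,:,::-1])
```

```text
3.4333 [0.54509163 0.06783905 0.01424727] [-1.12650918 -0.7050663   0.64086797] 0.9028840144514777 [-0.    -0.007 -0.001 -0.005 -0.001 -0.002  0.   ] (array([-0.01, -0.02,  0.02]), np.float64(-0.014926306752753032), np.float64(0.290701209611277), array([ 4.0e-04,  6.4e-03, -1.0e+00]))
```

View pics/s4.png

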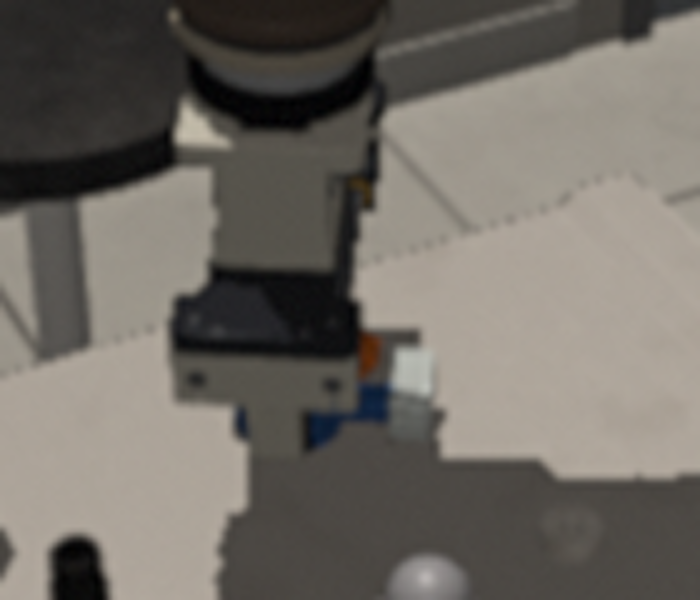

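The side crop shows the fingers straddling the cup, with the gripper body above the lever and the force still about zero. Closing now.

Emit:
arm_command(
  deltas=[
    {"xyz": [0, 0, 0], "turn": 0, "jaw": 255},
    {"xyz": [0, 0, 0], "turn": 0, "jaw": 255},
    {"xyz": [0, 0, 0], "turn": 0, "jaw": 255},
    {"xyz": [0, 0, 0], "turn": 0, "jaw": 255},
    {"xyz": [0, 0, 0], "turn": 0, "jaw": 255},
  ],
  force=30,
)

```text
clock: 3.9
position: [0.5454, 0.068, 0.0146]
ee_rot: [-3.135, 0.023, -0.002]
force: [0.1, 0.1, 2.3]
width: 0.565
```

Emit:
arm_command(
  deltas=[
    {"xyz": [0, 0, 0], "turn": 0, "jaw": 255},
    {"xyz": [0, 0, 0], "turn": 0, "jaw": 255},
    {"xyz": [0, 0, 0], "turn": 0, "jaw": 255},
  ],
)

```text
clock: 4.15
position: [0.5454, 0.0679, 0.0147]
ee_rot: [-3.135, 0.023, -0.002]
force: [-0.2, 0.5, 0.4]
width: 0.565
```

Emit:
arm_command(
  deltas=[
    {"xyz": [0, 0, -2.5], "turn": 0, "jaw": 255},
    {"xyz": [0, 0, -6], "turn": 0, "jaw": 255},
    {"xyz": [0, 0, -9.5], "turn": 0, "jaw": 255},
    {"xyz": [0, 0, -13], "turn": 0, "jaw": 255},
    {"xyz": [0, 0, -14.5], "turn": 0, "jaw": 255},
  ],
)

```text
clock: 4.57
position: [0.5466, 0.0675, 0.1637]
ee_rot: [-3.134, 0.023, -0.009]
force: [1.8, 0.9, -3.1]
width: 0.559
```

Emit:
arm_command(
  deltas=[
    {"xyz": [0, 0, 0], "turn": 0, "jaw": 255},
    {"xyz": [0, 0, 0], "turn": 0, "jaw": 255},
    {"xyz": [0, 0, 0], "turn": 0, "jaw": 255},
  ],
)

```text
clock: 4.82
position: [0.5457, 0.0671, 0.1623]
ee_rot: [-3.135, 0.023, -0.006]
force: [0.8, -0.2, -3.6]
width: 0.563
```

Run:
```python
from h import *
from cell import observe,get_image
s=observe()
print(s["clock"],s["position"],s["force"],s["ft_torque"],s["width"],s["dq"].round(3),delta(s,[0.4785,0.27,0.16],0))
for n in("side","wrist"):
    r=get_image(n);np.savez(n+"5.npz",**r);f=r["frame"]
    cv2.imwrite(f"pics/{n}5.png",f[:,:,::-1])
```

```text
4.8167 [0.54566846 0.06708045 0.16226374] [ 0.79349749 -0.22621645 -3.6277683 ] [ 0.03378148  0.05299104 -0.03779147] 0.5625167700897513 [-0.001  0.019  0.003  0.013 -0.001  0.004  0.   ] (array([ -7.02, -20.19,   0.34]), np.float64(-0.014922371673187551), np.float64(-0.8549889171992193), array([ 0.0036,  0.0069, -1.    ]))
```

View pics/side5.png

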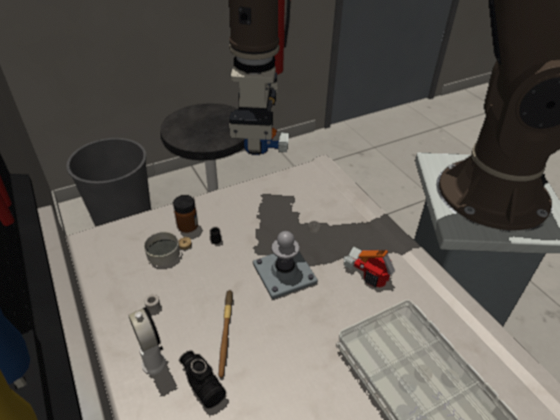

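View pics/wrist5.png

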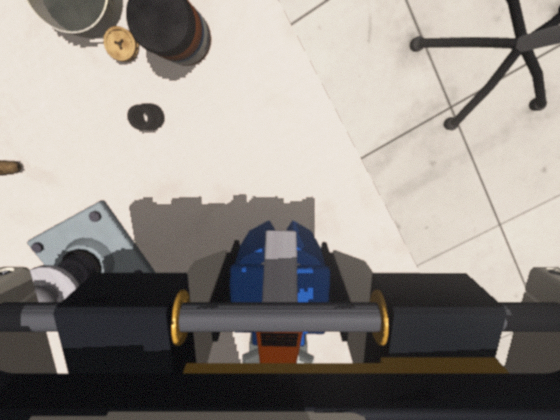

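Emit:
arm_command(
  deltas=[
    {"xyz": [-1, -3, 0], "turn": 0, "jaw": 255},
    {"xyz": [-2.4, -7, 0], "turn": 0, "jaw": 255},
    {"xyz": [-3.8, -11, 0], "turn": 0, "jaw": 255},
    {"xyz": [-5.2, -15, 0], "turn": 0, "jaw": 255},
    {"xyz": [-6, -17.5, 0], "turn": 0, "jaw": 255},
  ],
)

```text
clock: 5.33
position: [0.4851, 0.2468, 0.1614]
ee_rot: [-3.134, 0.018, 0.001]
force: [0.5, 0.4, -3.5]
width: 0.565
```

Emit:
arm_command(
  deltas=[
    {"xyz": [0, 0, 0], "turn": 0, "jaw": 255},
    {"xyz": [0, 0, 0], "turn": 0, "jaw": 255},
    {"xyz": [0, 0, 0], "turn": 0, "jaw": 255},
  ],
)

```text
clock: 5.58
position: [0.4846, 0.2458, 0.16]
ee_rot: [-3.136, 0.017, 0.004]
force: [0.2, -0.1, -4.2]
width: 0.563
```

Run:
```python
from h import *
from cell import observe,get_image
s=observe()
print(s["clock"],s["position"],s["force"],s["width"],s["dq"].round(3),delta(s,[0.4785,0.27,0.16],0))
```

```text
5.5833 [0.4846207  0.24579416 0.16002288] [ 0.2152471  -0.07605673 -4.18949673] 0.5628795160012738 [ 0.029 -0.008  0.021 -0.002  0.002  0.002  0.001] (array([-0.64, -2.41,  0.02]), np.float64(-0.01112492507180527), np.float64(-0.6374112540137163), array([-0.0028,  0.0058, -1.    ]))
```

Emit:
arm_command(
  deltas=[
    {"xyz": [-0.3, -1.2, 0], "turn": 0, "jaw": 255},
    {"xyz": [-0.65, -2.4, 0], "turn": 0, "jaw": 255},
    {"xyz": [-0.65, -2.4, 0], "turn": 0, "jaw": 255},
    {"xyz": [-0.65, -2.4, 0], "turn": 0, "jaw": 255},
  ],
)

```text
clock: 5.92
position: [0.4782, 0.2706, 0.1601]
ee_rot: [-3.135, 0.016, 0.005]
force: [-0.0, -0.7, -4.0]
width: 0.562
```

Run:
```python
from h import *
from cell import observe,get_image
s=observe()
print(s["clock"],s["position"],s["force"],s["width"],s["dq"].round(3),delta(s,[0.4785,0.27,0.16],0))
for n in("side","top"):
    r=get_image(n);np.savez(n+"6.npz",**r);f=r["frame"]
    c=f[150:300,215:355] if n=="side" else f[160:300,140:290]
    cv2.imwrite(f"pics/{n}6.png",cv2.resize(c,None,fx=4,fy=4,interpolation=2)[:,:,::-1])
    print(n,proj(r,[[.4785,.27,.092],[.4785,.27,.146],[.4785,.27,.146],[.4785,.296,.166]]).round(1).tolist())
```

```text
5.9167 [0.4781951  0.27058667 0.16012723] [-0.0438722  -0.65364537 -4.00994995] 0.5616180111525125 [ 0.013 -0.005  0.018  0.007  0.007  0.004  0.009] (array([0.03, 0.06, 0.01]), np.float64(-0.010232262951819872), np.float64(-0.5862654820073523), array([-0.003 ,  0.0062, -1.    ]))
side [[285.6, 239.9], [286.4, 217.9], [286.4, 217.9], [286.2, 219.8]]
top [[212.6, 228.9], [209.4, 225.1], [209.4, 225.1], [192.0, 223.9]]
```

View pics/side6.png

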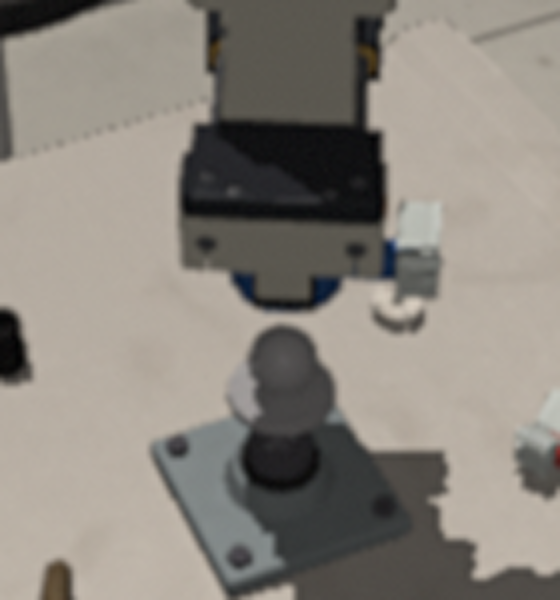

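View pics/top6.png

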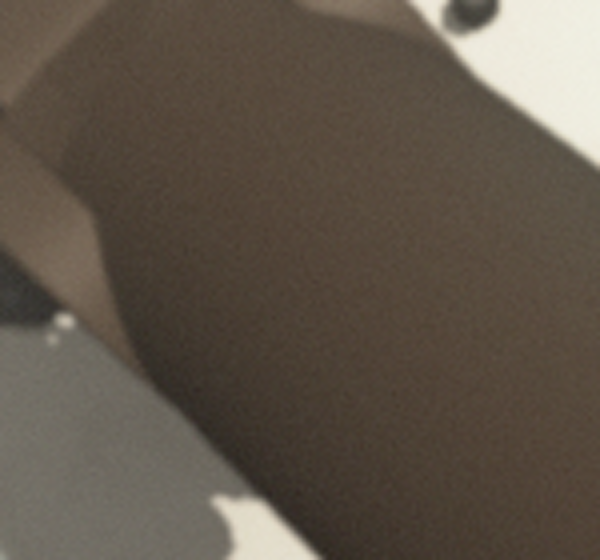

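Run:
```python
from h import *
from scipy.optimize import least_squares
for n in("top0","side0","side2","wrist1","side5","side6"):
    r=load(n);P=pts(r)
    for it in range(1):
        c=np.array([.4785,.27,.092])
        for _ in range(3):
            d=np.linalg.norm(P-c,axis=-1);m=(abs(d-.016)<.005)&(P[...,2]>c[2]-.007)
            b=P[m];f=least_squares(lambda c:np.linalg.norm(b-c,axis=1)-.016,c,loss="soft_l1",f_scale=.0007);c=f.x
        print(n,len(b),c.round(4))
# vee and pads in side6
r=load("side6");P=pts(r);q=P[(abs(P[...,1]-.27)<.04)&(P[...,0]<.425)&(P[...,0]>.40)&(P[...,2]>.15)&(P[...,2]<.19)];print("vee6",len(q),q.min(0).round(4),q.max(0).round(4),np.percentile(q[:,1],[5,50,95]))
r=load("side5");P=pts(r);q=P[(abs(P[...,1]-.067)<.05)&(P[...,0]<.5)&(P[...,0]>.47)&(P[...,2]>.15)&(P[...,2]<.2)];print("vee5",len(q),q.min(0).round(4),q.max(0).round(4))
```

```text
top0 261 [0.4784 0.2702 0.0924]
side0 237 [0.4795 0.2698 0.0917]
side2 237 [0.4796 0.2696 0.0918]
wrist1 944 [0.4768 0.2683 0.093 ]
side5 239 [0.4796 0.2699 0.0918]
side6 237 [0.4797 0.2697 0.0917]
vee6 138 [0.4154 0.2551 0.1525] [0.425  0.2934 0.1777] [0.25753253 0.27151866 0.29131778]
vee5 170 [0.4822 0.0506 0.1533] [0.5    0.0911 0.1789]
```

Run:
```python
from h import *
r=load("side6");
s=np.array([.4795,.2706,.1456])
for dy in(0,-.004,.004): print(dy,proj(r,[[.479,.2706+.025+dy,.1456],[.479-.064,.2706+.017+dy,.1456],[.479-.064,.2706-.017+dy,.1456+.034],[.479-.064,.2706+.017+dy,.1456+.034],[.479-.047,.2706-.017+dy,.1456+.034]]).round(1).tolist())
f=r["frame"][190:235,300:335]
cv2.imwrite("pics/v6.png",cv2.resize(r["frame"][190:235,265:335],None,fx=10,fy=10,interpolation=0)[:,:,::-1])
```

```text
0 [[285.6, 228.5], [323.7, 226.7], [324.7, 198.2], [325.3, 211.7], [314.6, 197.8]]
-0.004 [[285.7, 226.8], [323.6, 225.0], [324.6, 196.7], [325.3, 210.1], [314.6, 196.3]]
0.004 [[285.5, 230.1], [323.8, 228.3], [324.8, 199.8], [325.4, 213.4], [314.7, 199.4]]
```

View pics/v6.png

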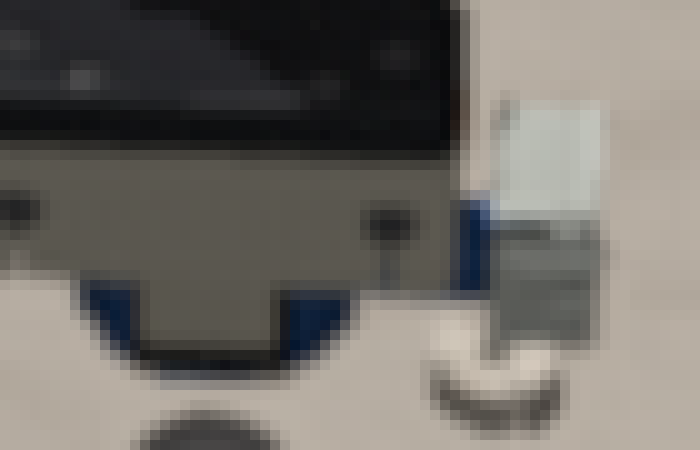

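Side view: the cup's axis, at crop (287,300), lines up in x with the ball at (283,355). I'm shifting y by about -1.5 mm and descending, still above any contact.

Emit:
arm_command(
  deltas=[
    {"xyz": [0.03, 0.15, 1], "turn": 0, "jaw": 255},
    {"xyz": [0.03, 0.15, 2.2], "turn": 0, "jaw": 255},
    {"xyz": [0.03, 0.15, 3.4], "turn": 0, "jaw": 255},
    {"xyz": [0.03, 0.15, 3.8], "turn": 0, "jaw": 255},
    {"xyz": [0.03, 0.15, 3.8], "turn": 0, "jaw": 255},
  ],
)

```text
clock: 6.43
position: [0.4781, 0.267, 0.1206]
ee_rot: [-3.138, 0.019, 0.008]
force: [0.2, 0.4, -2.8]
width: 0.563
```

Emit:
arm_command(
  deltas=[
    {"xyz": [0, 0, 0], "turn": 0, "jaw": 255},
    {"xyz": [0, 0, 0], "turn": 0, "jaw": 255},
  ],
)

```text
clock: 6.6
position: [0.4784, 0.2668, 0.1208]
ee_rot: [-3.138, 0.02, 0.007]
force: [-0.7, -0.1, -3.2]
width: 0.563
```

Run:
```python
from h import *
from cell import observe,get_image
s=observe()
print(s["clock"],s["position"],s["force"],s["width"],s["dq"].round(3),delta(s,[0.4785,0.269,0.10],0))
for n in("side","wrist"):
    r=get_image(n);np.savez(n+"7.npz",**r);f=r["frame"]
    c=f[150:300,215:355] if n=="side" else f
    cv2.imwrite(f"pics/{n}7.png",cv2.resize(c,None,fx=4 if n=="side" else 1,fy=4 if n=="side" else 1,interpolation=2)[:,:,::-1])
```

```text
6.6 [0.47838518 0.26675815 0.12081571] [-0.6631131  -0.13222105 -3.20463639] 0.5628452198978711 [-0.001 -0.008 -0.002 -0.005  0.001  0.    -0.001] (array([ 0.02, -0.22,  2.08]), np.float64(-0.012630312006384821), np.float64(-0.7236635718992611), array([-0.0047,  0.0037, -1.    ]))
```

View pics/side7.png

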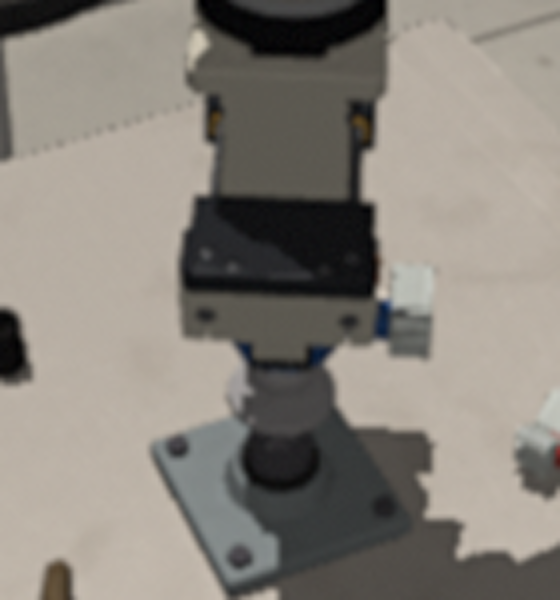

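View pics/wrist7.png

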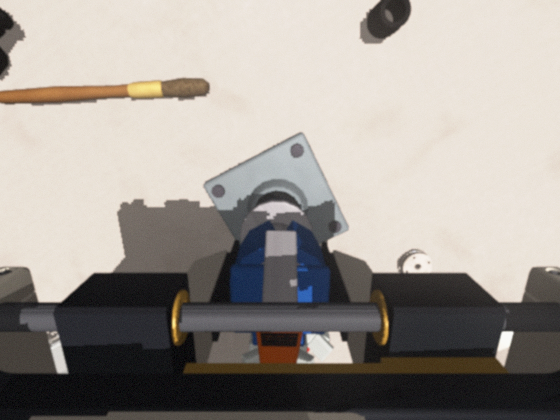

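Run:
```python
from h import *
r=load("wrist7");T=r["cam_to_world"];P=pts(r)
R=Ro.from_rotvec([-3.138,.02,.007]).as_matrix();p=np.array([.4784,.2668,.1208])
print("toolcam y",(R.T@(T[:3,3]-p)).round(4),(R.T@T[:3,:3]).round(4).tolist())
for (u,v) in((219,190),(297,150),(335,227)): print(P[v,u].round(4))
print("ctr",(P[190,219]+P[227,335])/2)
f=r["frame"];cv2.imwrite("pics/cw7.png",cv2.resize(f[125:265,195:365],None,fx=4,fy=4,interpolation=2)[:,:,::-1])
for z in(.074,.04,.012):
  for y in(.2668,.269): print(z,y,proj(r,[.4785,y,z]).round(1),proj(r,[.4785+.02,y,z]).round(1))
```

```text
toolcam y [ 0.0838  0.0006 -0.1584] [[0.0001, 0.9509, 0.3095], [1.0, 0.0003, -0.001], [-0.001, 0.3095, -0.9509]]
[0.4949 0.3165 0.017 ]
[0.527  0.2516 0.0165]
[0.4612 0.2188 0.0183]
ctr [0.47803379 0.26762776 0.01761484]
0.074 0.2668 [278.6 233.7] [278.1 205.7]
0.074 0.269 [275.3 233.8] [274.8 205.7]
0.04 0.2668 [278.8 217.1] [278.4 192.3]
0.04 0.269 [276.  217.1] [275.5 192.3]
0.012 0.2668 [278.9 206.3] [278.6 183.6]
0.012 0.269 [276.4 206.3] [276.  183.7]
```

View pics/cw7.png

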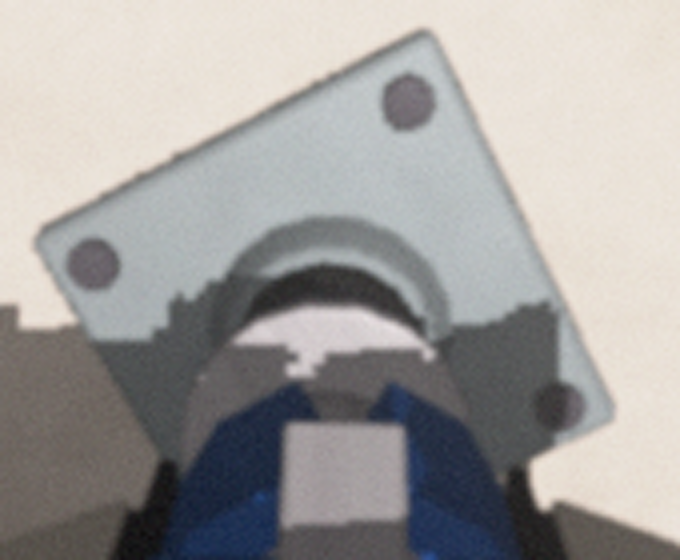

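Emit:
arm_command(
  deltas=[
    {"xyz": [0.02, -0.12, 0.4], "turn": 0, "jaw": 255},
    {"xyz": [0.02, -0.12, 0.8], "turn": 0, "jaw": 255},
    {"xyz": [0.02, -0.12, 0.8], "turn": 0, "jaw": 255},
    {"xyz": [0.02, -0.12, 0.8], "turn": 0, "jaw": 255},
  ],
)

```text
clock: 7.03
position: [0.4785, 0.2682, 0.1128]
ee_rot: [-3.138, 0.019, 0.007]
force: [1.0, -0.5, -2.7]
width: 0.565
```

Emit:
arm_command(
  deltas=[
    {"xyz": [0, 0, 0.15], "turn": 0, "jaw": 255},
    {"xyz": [0, 0, 0.3], "turn": 0, "jaw": 255},
    {"xyz": [0, 0, 0.3], "turn": 0, "jaw": 255},
  ],
)

```text
clock: 7.28
position: [0.4784, 0.2681, 0.1095]
ee_rot: [-3.138, 0.019, 0.008]
force: [1.1, 0.0, -4.7]
width: 0.565
```

Emit:
arm_command(
  deltas=[
    {"xyz": [0, 0, 0.15], "turn": 0, "jaw": 255},
    {"xyz": [0, 0, 0.3], "turn": 0, "jaw": 255},
    {"xyz": [0, 0, 0.3], "turn": 0, "jaw": 255},
  ],
)

```text
clock: 7.53
position: [0.4783, 0.2683, 0.1063]
ee_rot: [-3.138, 0.019, 0.008]
force: [0.6, 1.6, -3.6]
width: 0.567
```

Emit:
arm_command(
  deltas=[
    {"xyz": [0, 0, 0.15], "turn": 0, "jaw": 255},
    {"xyz": [0, 0, 0.2], "turn": 0, "jaw": 255},
    {"xyz": [0, 0, 0.2], "turn": 0, "jaw": 255},
  ],
)

```text
clock: 7.78
position: [0.4783, 0.2683, 0.1041]
ee_rot: [-3.138, 0.019, 0.008]
force: [-0.2, -0.0, -4.8]
width: 0.565
```

Emit:
arm_command(
  deltas=[
    {"xyz": [0, 0, 0.1], "turn": 0, "jaw": 255},
    {"xyz": [0, 0, 0.2], "turn": 0, "jaw": 255},
    {"xyz": [0, 0, 0.2], "turn": 0, "jaw": 255},
  ],
)

```text
clock: 8.03
position: [0.4783, 0.2686, 0.1021]
ee_rot: [-3.137, 0.019, 0.008]
force: [-0.5, 2.3, -4.1]
width: 0.565
```

Emit:
arm_command(
  deltas=[
    {"xyz": [0, 0, 0.1], "turn": 0, "jaw": 255},
    {"xyz": [0, 0, 0.2], "turn": 0, "jaw": 255},
    {"xyz": [0, 0, 0.2], "turn": 0, "jaw": 255},
  ],
)

```text
clock: 8.28
position: [0.4784, 0.2689, 0.1001]
ee_rot: [-3.137, 0.019, 0.008]
force: [0.6, 2.0, -1.4]
width: 0.565
```

Emit:
arm_command(
  deltas=[
    {"xyz": [0, -0.02, 0.1], "turn": 0, "jaw": 255},
    {"xyz": [0, -0.02, 0.2], "turn": 0, "jaw": 255},
    {"xyz": [0, -0.02, 0.2], "turn": 0, "jaw": 255},
  ],
)

```text
clock: 8.53
position: [0.4785, 0.2691, 0.0981]
ee_rot: [-3.137, 0.019, 0.007]
force: [-0.0, 1.2, -1.0]
width: 0.563
```

Emit:
arm_command(
  deltas=[
    {"xyz": [0, -0.02, 0.1], "turn": 0, "jaw": 255},
    {"xyz": [0, -0.02, 0.2], "turn": 0, "jaw": 255},
    {"xyz": [0, -0.02, 0.2], "turn": 0, "jaw": 255},
  ],
)

```text
clock: 8.78
position: [0.4787, 0.2692, 0.096]
ee_rot: [-3.137, 0.019, 0.007]
force: [0.4, 0.6, -0.1]
width: 0.563
```

Emit:
arm_command(
  deltas=[
    {"xyz": [0, 0, 0.1], "turn": 0, "jaw": 255},
    {"xyz": [0, 0, 0.2], "turn": 0, "jaw": 255},
    {"xyz": [0, 0, 0.2], "turn": 0, "jaw": 255},
  ],
)

```text
clock: 9.03
position: [0.4787, 0.2691, 0.0938]
ee_rot: [-3.137, 0.019, 0.007]
force: [0.6, 1.1, -0.6]
width: 0.563
```

Emit:
arm_command(
  deltas=[
    {"xyz": [0, 0, 0.1], "turn": 0, "jaw": 255},
    {"xyz": [0, 0, 0.2], "turn": 0, "jaw": 255},
    {"xyz": [0, 0, 0.2], "turn": 0, "jaw": 255},
  ],
)

```text
clock: 9.28
position: [0.4786, 0.269, 0.0914]
ee_rot: [-3.137, 0.019, 0.007]
force: [1.1, 0.9, -4.3]
width: 0.562
```

Emit:
arm_command(
  deltas=[
    {"xyz": [0, 0, 0.1], "turn": 0, "jaw": 255},
    {"xyz": [0, 0, 0.15], "turn": 0, "jaw": 255},
    {"xyz": [0, 0, 0.15], "turn": 0, "jaw": 255},
  ],
)

```text
clock: 9.53
position: [0.4784, 0.269, 0.0896]
ee_rot: [-3.137, 0.019, 0.008]
force: [1.1, 1.5, -2.3]
width: 0.564
```

Emit:
arm_command(
  deltas=[
    {"xyz": [0, 0, 0.08], "turn": 0, "jaw": 255},
    {"xyz": [0, 0, 0.12], "turn": 0, "jaw": 255},
    {"xyz": [0, 0, 0.12], "turn": 0, "jaw": 255},
  ],
)

```text
clock: 9.78
position: [0.4785, 0.2691, 0.089]
ee_rot: [-3.137, 0.019, 0.007]
force: [-0.3, -0.8, 5.8]
width: 0.567
```

Emit:
arm_command(
  deltas=[
    {"xyz": [0, 0, 0.08], "turn": 0, "jaw": 255},
    {"xyz": [0, 0, 0.1], "turn": 0, "jaw": 255},
    {"xyz": [0, 0, 0.1], "turn": 0, "jaw": 255},
  ],
)

```text
clock: 10.03
position: [0.4786, 0.2692, 0.0887]
ee_rot: [-3.137, 0.019, 0.006]
force: [-2.5, -1.3, 8.7]
width: 0.564
```

Run:
```python
from h import *
from cell import observe,get_image
s=observe()
print(s["clock"],s["position"],s["force"],s["width"])
r=get_image("side");np.savez("side8.npz",**r);f=r["frame"]
cv2.imwrite("pics/side8.png",cv2.resize(f[175:275,235:335],None,fx=6,fy=6,interpolation=2)[:,:,::-1])
```

```text
10.0333 [0.47858824 0.26916957 0.08871495] [-2.47416698 -1.28636905  8.72020721] 0.5642055072346647
```

View pics/side8.png

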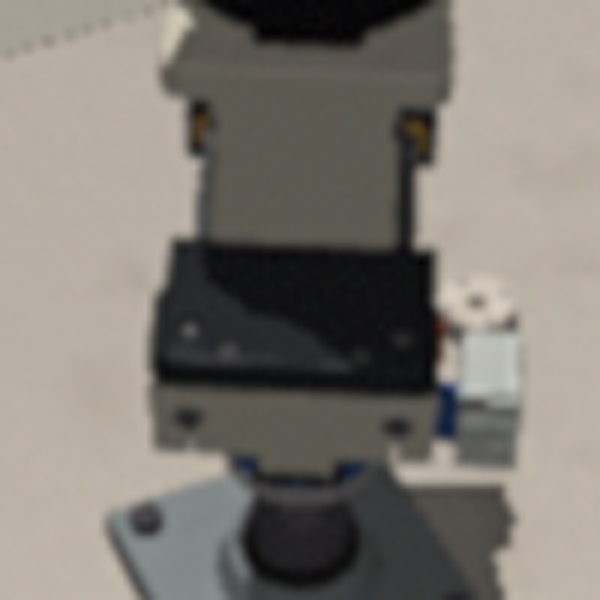

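Emit:
arm_command(
  deltas=[
    {"xyz": [0, 0, 0.04], "turn": 0, "jaw": 255},
    {"xyz": [0, 0, 0.06], "turn": 0, "jaw": 255},
    {"xyz": [0, 0, 0.06], "turn": 0, "jaw": 255},
  ],
)

```text
clock: 10.33
position: [0.4786, 0.2692, 0.0888]
ee_rot: [-3.137, 0.019, 0.006]
force: [-2.1, -1.0, 7.6]
width: 0.564
```

Emit:
arm_command(
  deltas=[
    {"xyz": [0, 0, 0], "turn": 0, "jaw": 255},
    {"xyz": [0, 0, 0], "turn": 0, "jaw": 255},
  ],
)

```text
clock: 10.5
position: [0.4785, 0.2692, 0.0891]
ee_rot: [-3.137, 0.019, 0.005]
force: [-0.5, -0.0, 5.1]
width: 0.564
```

Emit:
arm_command(
  deltas=[
    {"xyz": [0, 0, 0.08], "turn": 0, "jaw": 255},
    {"xyz": [0, 0, 0.16], "turn": 0, "jaw": 255},
    {"xyz": [0, 0, 0.16], "turn": 0, "jaw": 255},
  ],
)

```text
clock: 10.75
position: [0.4787, 0.2692, 0.0883]
ee_rot: [-3.137, 0.019, 0.004]
force: [-3.1, -1.8, 13.2]
width: 0.566
```

Emit:
arm_command(
  deltas=[
    {"xyz": [0, 0, -0.02], "turn": 0, "jaw": 255},
    {"xyz": [0, 0, -0.03], "turn": 0, "jaw": 150},
    {"xyz": [0, 0, -0.03], "turn": 0, "jaw": 50},
    {"xyz": [0, 0, -0.03], "turn": 0, "jaw": 0},
    {"xyz": [0, 0, -0.03], "turn": 0, "jaw": 0},
  ],
)

```text
clock: 11.17
position: [0.4785, 0.2689, 0.0883]
ee_rot: [-3.138, 0.019, 0.005]
force: [-0.1, 0.8, -0.8]
width: 0.733
```

Emit:
arm_command(
  deltas=[
    {"xyz": [0, 0, 0], "turn": 0, "jaw": 0},
    {"xyz": [0, 0, 0], "turn": 0, "jaw": 0},
  ],
)

```text
clock: 11.33
position: [0.4784, 0.2687, 0.0881]
ee_rot: [-3.138, 0.019, 0.006]
force: [-0.8, 0.1, -0.5]
width: 0.878
```

Run:
```python
from h import *
from cell import observe,get_image
s=observe()
print(s["clock"],s["position"],s["force"],s["width"],s["dq"].round(3))
for n in("side","wrist"):
    r=get_image(n);np.savez(n+"9.npz",**r);f=r["frame"]
    c=cv2.resize(f[175:275,235:335],None,fx=6,fy=6,interpolation=2) if n=="side" else f
    cv2.imwrite(f"pics/{n}9.png",c[:,:,::-1])
```

```text
11.3333 [0.47839555 0.26872919 0.08805398] [-0.75412552  0.12067399 -0.53350501] 0.8784777448270445 [-0.    -0.001 -0.001  0.001  0.     0.001  0.   ]
```

View pics/side9.png

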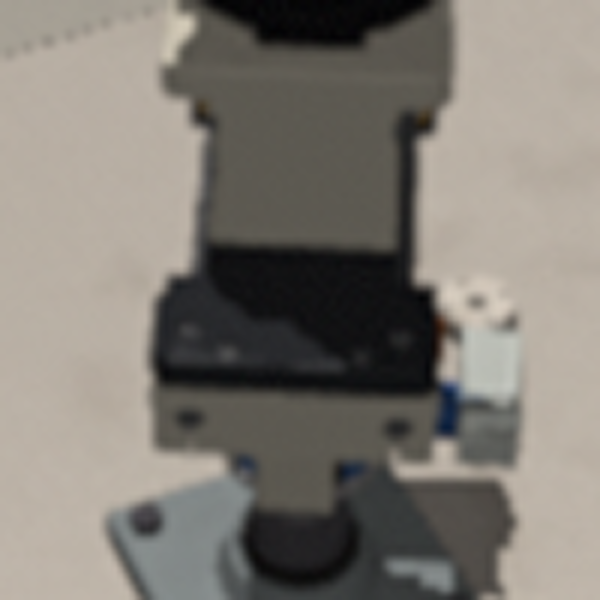

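View pics/wrist9.png

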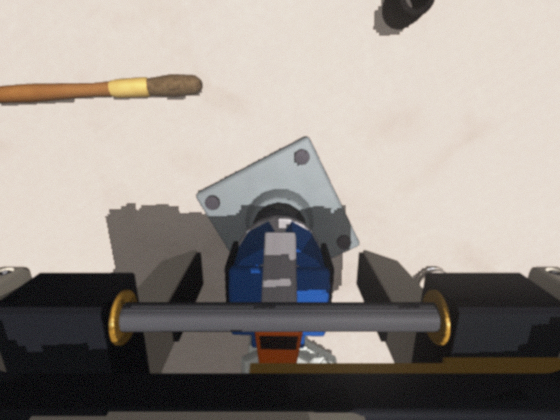

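The head stands upright on the collar with the fingers clear of it on both sides: side crop (300,480), wrist (281,280). I'll lift off and shut the fingers.

Emit:
arm_command(
  deltas=[
    {"xyz": [0, 0, -1.5], "turn": 0, "jaw": 0},
    {"xyz": [0, 0, -4.5], "turn": 0, "jaw": 0},
    {"xyz": [0, 0, -8], "turn": 0, "jaw": 0},
    {"xyz": [0, 0, -9], "turn": 0, "jaw": 0},
    {"xyz": [0, 0, -9], "turn": 0, "jaw": 0},
  ],
)

```text
clock: 11.85
position: [0.4804, 0.2698, 0.1815]
ee_rot: [-3.135, 0.019, -0.003]
force: [0.9, 0.1, -0.1]
width: 1.001
```

Emit:
arm_command(
  deltas=[
    {"xyz": [0, 0, 0], "turn": 0, "jaw": 255},
    {"xyz": [0, 0, 0], "turn": 0, "jaw": 255},
    {"xyz": [0, 0, 0], "turn": 0, "jaw": 255},
    {"xyz": [0, 0, 0], "turn": 0, "jaw": 255},
    {"xyz": [0, 0, 0], "turn": 0, "jaw": 255},
  ],
)

```text
clock: 12.27
position: [0.48, 0.2695, 0.1806]
ee_rot: [-3.136, 0.019, -0.0]
force: [0.3, 0.6, -0.8]
width: 0.689
```

Emit:
arm_command(
  deltas=[
    {"xyz": [0, 0, 0], "turn": 0, "jaw": 255},
    {"xyz": [0, 0, 0], "turn": 0, "jaw": 255},
    {"xyz": [0, 0, 0], "turn": 0, "jaw": 255},
    {"xyz": [0, 0, 0], "turn": 0, "jaw": 255},
    {"xyz": [0, 0, 0], "turn": 0, "jaw": 255},
  ],
)

```text
clock: 12.68
position: [0.4801, 0.2695, 0.1806]
ee_rot: [-3.136, 0.019, -0.0]
force: [0.8, -0.0, -0.1]
width: 0.325
```

Run:
```python
from h import *
from cell import observe,get_image
s=observe()
print(s["clock"],s["position"],s["force"],s["width"],s["dq"].round(3),delta(s,[.48,.269,.15]))
for n in("side","wrist"):
    r=get_image(n);np.savez(n+"10.npz",**r);f=r["frame"]
    c=cv2.resize(f[140:280,225:365],None,fx=4,fy=4,interpolation=2) if n=="side" else f
    cv2.imwrite(f"pics/{n}10.png",c[:,:,::-1])
    P=pts(r);hsv=cv2.cvtColor(f,cv2.COLOR_RGB2HSV)
    o=P[(abs(P[...,0]-.48)<.06)&(abs(P[...,1]-.269)<.04)&(hsv[...,0]<16)&(hsv[...,1]>150)&(P[...,2]>.1)&(P[...,2]<.155)]
    b=P[(abs(P[...,0]-.48)<.06)&(abs(P[...,1]-.269)<.04)&(hsv[...,0]>100)&(hsv[...,0]<128)&(hsv[...,1]>110)&(P[...,2]>.07)&(P[...,2]<.155)]
    for q in(o,b):
        if len(q):print(n,len(q),q.min(0).round(4),q.max(0).round(4),q.mean(0).round(4))
```

```text
12.6833 [0.48005087 0.26952666 0.18055253] [ 0.81924542 -0.03571316 -0.14600025] 0.32465438232077676 [-0.    -0.     0.    -0.001  0.     0.002  0.   ] (array([-0.01,  0.07,  3.05]), np.float64(-0.01235164645889313), None, array([ 3.0e-04,  5.9e-03, -1.0e+00]))
side 216 [0.4398 0.2627 0.1077] [0.4875 0.2811 0.1475] [0.4627 0.2734 0.1309]
side 543 [0.4346 0.2538 0.0759] [0.5009 0.2968 0.1176] [0.4731 0.2806 0.1069]
wrist 928 [0.4383 0.26   0.1197] [0.487  0.2773 0.15  ] [0.4641 0.2688 0.136 ]
wrist 1942 [0.4457 0.2445 0.0826] [0.4999 0.292  0.1187] [0.4795 0.2681 0.1147]
```

View pics/side10.png

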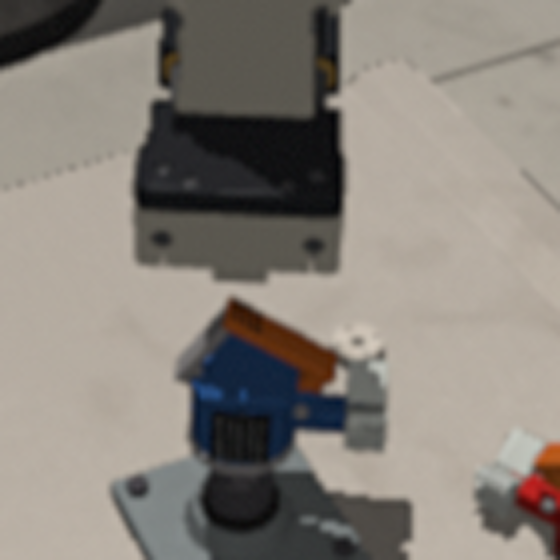

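View pics/wrist10.png

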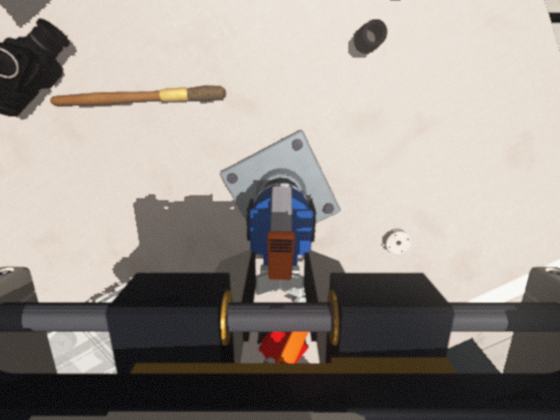

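Emit:
arm_command(
  deltas=[
    {"xyz": [-0.1, 0.07, 1], "turn": 0, "jaw": 255},
    {"xyz": [-0.1, 0.07, 2], "turn": 0, "jaw": 255},
    {"xyz": [-0.1, 0.07, 2.3], "turn": 0, "jaw": 255},
    {"xyz": [-0.1, 0.07, 2.3], "turn": 0, "jaw": 255},
    {"xyz": [-0.1, 0.07, 2.3], "turn": 0, "jaw": 255},
  ],
)

```text
clock: 13.2
position: [0.4788, 0.2688, 0.1571]
ee_rot: [-3.136, 0.019, 0.001]
force: [-0.1, -0.4, 0.0]
width: 0.003
```

Emit:
arm_command(
  deltas=[
    {"xyz": [0, 0, 0.15], "turn": 0, "jaw": 255},
    {"xyz": [0, 0, 0.3], "turn": 0, "jaw": 255},
    {"xyz": [0, 0, 0.3], "turn": 0, "jaw": 255},
  ],
)

```text
clock: 13.45
position: [0.4788, 0.2689, 0.1539]
ee_rot: [-3.136, 0.019, 0.001]
force: [0.2, 0.2, 0.5]
width: 0.007
```

Run:
```python
from h import *
from cell import observe,get_image
s=observe()
print(s["clock"],s["position"],s["force"],s["width"],s["dq"].round(3))
for n in("side","wrist"):
    r=get_image(n);np.savez(n+"11.npz",**r);f=r["frame"]
    c=cv2.resize(f[170:280,225:345],None,fx=5,fy=5,interpolation=2) if n=="side" else f
    cv2.imwrite(f"pics/{n}11.png",c[:,:,::-1])
```

```text
13.45 [0.47875896 0.26887022 0.15392063] [0.17439464 0.16762195 0.53474829] 0.0065121887025103575 [ 0.001 -0.002  0.001 -0.003 -0.002  0.006  0.   ]
```

View pics/side11.png

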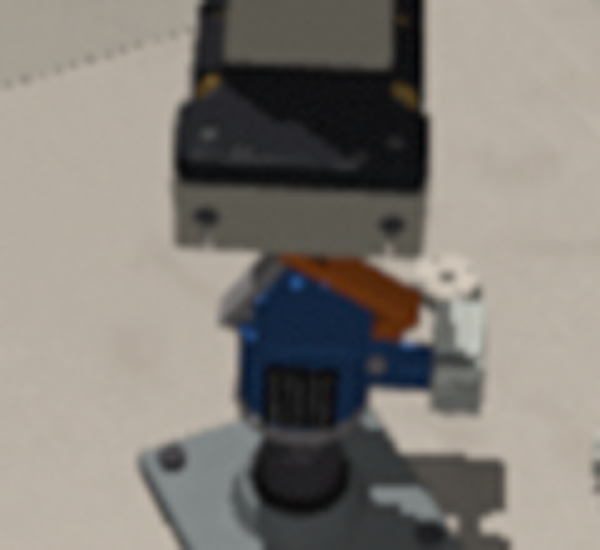

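View pics/wrist11.png

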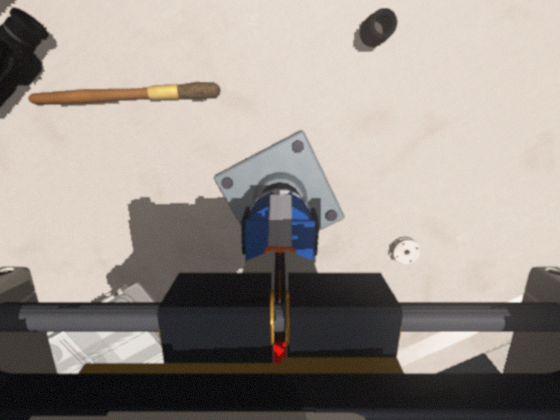

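The fingers are shut and centred over the orange lever (wrist (280,252)). Pressing along the lever's arc now.

Emit:
arm_command(
  deltas=[
    {"xyz": [0, 0, 0.2], "turn": 0, "jaw": 255},
    {"xyz": [0.05, 0, 0.4], "turn": 0, "jaw": 255},
    {"xyz": [0.05, 0, 0.4], "turn": 0, "jaw": 255},
  ],
  force=30,
)

```text
clock: 13.8
position: [0.4793, 0.2687, 0.1498]
ee_rot: [-3.136, 0.019, 0.001]
force: [-0.9, 0.2, -0.3]
width: 0.004
```

Emit:
arm_command(
  deltas=[
    {"xyz": [0.1, 0, 0.15], "turn": 0, "jaw": 255},
    {"xyz": [0.2, 0, 0.3], "turn": 0, "jaw": 255},
    {"xyz": [0.2, 0, 0.3], "turn": 0, "jaw": 255},
  ],
)

```text
clock: 14.05
position: [0.4817, 0.2689, 0.1469]
ee_rot: [-3.136, 0.019, 0.0]
force: [-1.0, -0.3, 5.1]
width: 0.005
```

Emit:
arm_command(
  deltas=[
    {"xyz": [0.15, 0, 0.15], "turn": 0, "jaw": 255},
    {"xyz": [0.3, 0, 0.3], "turn": 0, "jaw": 255},
    {"xyz": [0.3, 0, 0.3], "turn": 0, "jaw": 255},
  ],
)

```text
clock: 14.3
position: [0.4851, 0.2689, 0.1439]
ee_rot: [-3.136, 0.02, -0.0]
force: [0.1, 0.4, 5.2]
width: 0.005
```

Contact was at about 0.149, and the lever is moving at about 5 N. Continuing.

Emit:
arm_command(
  deltas=[
    {"xyz": [0.12, 0, 0.2], "turn": 0, "jaw": 255},
    {"xyz": [0.25, 0, 0.4], "turn": 0, "jaw": 255},
    {"xyz": [0.25, 0, 0.4], "turn": 0, "jaw": 255},
  ],
)

```text
clock: 14.55
position: [0.4885, 0.2688, 0.14]
ee_rot: [-3.135, 0.021, -0.002]
force: [1.2, -0.8, 4.8]
width: 0.004
```

Emit:
arm_command(
  deltas=[
    {"xyz": [0.12, 0, 0.2], "turn": 0, "jaw": 255},
    {"xyz": [0.25, 0, 0.4], "turn": 0, "jaw": 255},
    {"xyz": [0.25, 0, 0.4], "turn": 0, "jaw": 255},
  ],
)

```text
clock: 14.8
position: [0.4918, 0.2687, 0.1361]
ee_rot: [-3.135, 0.022, -0.004]
force: [1.3, -0.0, 4.3]
width: 0.004
```

Emit:
arm_command(
  deltas=[
    {"xyz": [0.1, 0, 0.2], "turn": 0, "jaw": 255},
    {"xyz": [0.2, 0, 0.4], "turn": 0, "jaw": 255},
    {"xyz": [0.2, 0, 0.4], "turn": 0, "jaw": 255},
  ],
)

```text
clock: 15.05
position: [0.4945, 0.2686, 0.1321]
ee_rot: [-3.135, 0.022, -0.005]
force: [2.5, -0.9, 4.6]
width: 0.003
```

Emit:
arm_command(
  deltas=[
    {"xyz": [0.05, 0, 0.2], "turn": 0, "jaw": 255},
    {"xyz": [0.1, 0, 0.35], "turn": 0, "jaw": 255},
    {"xyz": [0.1, 0, 0.35], "turn": 0, "jaw": 255},
  ],
)

```text
clock: 15.3
position: [0.4963, 0.2686, 0.1289]
ee_rot: [-3.135, 0.023, -0.007]
force: [2.3, -0.5, 4.7]
width: 0.004
```

Emit:
arm_command(
  deltas=[
    {"xyz": [0, 0, 0.15], "turn": 0, "jaw": 255},
    {"xyz": [0.05, 0, 0.3], "turn": 0, "jaw": 255},
    {"xyz": [0.05, 0, 0.3], "turn": 0, "jaw": 255},
  ],
)

```text
clock: 15.55
position: [0.4977, 0.2686, 0.1262]
ee_rot: [-3.134, 0.023, -0.01]
force: [2.7, -0.8, 4.6]
width: 0.006
```

Emit:
arm_command(
  deltas=[
    {"xyz": [0, 0, 0.1], "turn": 0, "jaw": 255},
    {"xyz": [0, 0, 0.2], "turn": 0, "jaw": 255},
    {"xyz": [0, 0, 0.2], "turn": 0, "jaw": 255},
  ],
)

```text
clock: 15.8
position: [0.4985, 0.2685, 0.1245]
ee_rot: [-3.134, 0.024, -0.012]
force: [2.8, -0.7, 4.6]
width: 0.004
```

Emit:
arm_command(
  deltas=[
    {"xyz": [0, 0, 0.1], "turn": 0, "jaw": 255},
    {"xyz": [0, 0, 0.15], "turn": 0, "jaw": 255},
    {"xyz": [0, 0, 0.15], "turn": 0, "jaw": 255},
  ],
)

```text
clock: 16.05
position: [0.4991, 0.2686, 0.1235]
ee_rot: [-3.134, 0.025, -0.014]
force: [2.1, -1.6, 6.1]
width: 0.002
```

Emit:
arm_command(
  deltas=[
    {"xyz": [-0.05, 0, 0.08], "turn": 0, "jaw": 255},
    {"xyz": [-0.05, 0, 0.12], "turn": 0, "jaw": 255},
    {"xyz": [-0.05, 0, 0.12], "turn": 0, "jaw": 255},
  ],
)

```text
clock: 16.3
position: [0.4993, 0.2687, 0.1231]
ee_rot: [-3.133, 0.025, -0.016]
force: [0.3, -2.5, 10.5]
width: 0.008
```

Emit:
arm_command(
  deltas=[
    {"xyz": [-0.05, 0, 0.12], "turn": 0, "jaw": 255},
    {"xyz": [-0.05, 0, 0.2], "turn": 0, "jaw": 255},
    {"xyz": [-0.05, 0, 0.2], "turn": 0, "jaw": 255},
  ],
)

```text
clock: 16.55
position: [0.4998, 0.2689, 0.1225]
ee_rot: [-3.132, 0.026, -0.02]
force: [-0.2, -2.9, 15.1]
width: 0.006
```

The force rises sharply at the stop (15 N), at the height predicted for a fully closed lever. Lifting off.

Emit:
arm_command(
  deltas=[
    {"xyz": [0, 0, -0.5], "turn": 0, "jaw": 255},
    {"xyz": [0, 0, -2.5], "turn": 0, "jaw": 255},
    {"xyz": [0, 0, -6], "turn": 0, "jaw": 255},
    {"xyz": [0, 0, -8], "turn": 0, "jaw": 255},
    {"xyz": [0, 0, -8], "turn": 0, "jaw": 255},
  ],
)

```text
clock: 16.97
position: [0.4999, 0.2698, 0.2066]
ee_rot: [-3.129, 0.025, -0.027]
force: [-0.4, 0.7, 0.2]
width: 0.008
```

Emit:
arm_command(
  deltas=[
    {"xyz": [-2, 0, 0], "turn": 0, "jaw": 255},
    {"xyz": [-5, 0, 0], "turn": 0, "jaw": 255},
    {"xyz": [-8, 0, 0], "turn": 0, "jaw": 255},
    {"xyz": [-8, 0, 0], "turn": 0, "jaw": 255},
    {"xyz": [-8, 0, 0], "turn": 0, "jaw": 255},
  ],
)

```text
clock: 17.38
position: [0.418, 0.271, 0.2048]
ee_rot: [-3.13, 0.021, -0.025]
force: [0.4, -0.0, -0.0]
width: 0.009
```

Run:
```python
from h import *
from cell import observe,get_image
s=observe()
print(s["clock"],s["position"],s["force"],s["width"],s["dq"].round(3))
for n in("side","wrist"):
    r=get_image(n);np.savez(n+"12.npz",**r);f=r["frame"]
    c=cv2.resize(f[170:280,225:345],None,fx=5,fy=5,interpolation=2) if n=="side" else f
    cv2.imwrite(f"pics/{n}12.png",c[:,:,::-1])
    P=pts(r);hsv=cv2.cvtColor(f,cv2.COLOR_RGB2HSV)
    o=P[(abs(P[...,0]-.48)<.06)&(abs(P[...,1]-.269)<.04)&(hsv[...,0]<16)&(hsv[...,1]>150)&(P[...,2]>.1)&(P[...,2]<.155)]
    if len(o):
        print(n,len(o),o.min(0).round(4),o.max(0).round(4),"slope",np.polyfit(o[:,0],o[:,2],1)[0])
for n in("side0","side12"):
    r=load(n)
    for k,(u,v) in dict(d12=(314,227),d6=(184,243),nut=(215,236)).items():
        pass
a=load("side0")["frame"];b=load("side12")["frame"]
cv2.imwrite("pics/cmp.png",np.hstack([cv2.resize(q[195:265,160:340],None,fx=2.2,fy=2.2) for q in(a,b)])[:,:,::-1])
```

```text
17.3833 [0.41804299 0.27098702 0.20483379] [ 0.35764465 -0.01033901 -0.02968388] 0.008872260883136899 [ 0.013  0.027  0.031 -0.049  0.013 -0.001  0.007]
side 256 [0.4487 0.261  0.1092] [0.5033 0.2803 0.1251] slope 0.04396631764707395
wrist 1735 [0.4465 0.2593 0.1219] [0.5031 0.2776 0.1267] slope 0.0015926725274919814
```

View pics/side12.png

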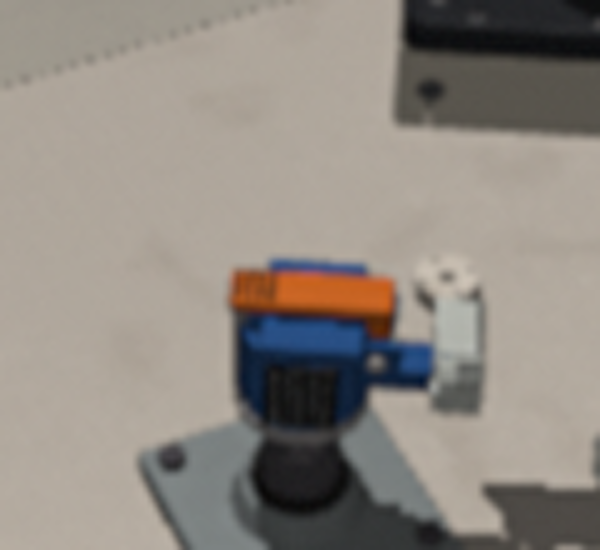

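View pics/wrist12.png

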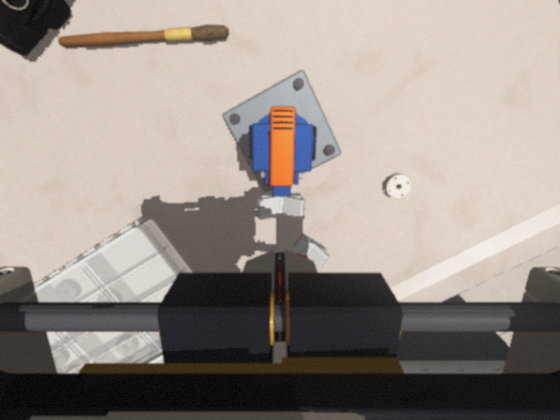

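View pics/cmp.png

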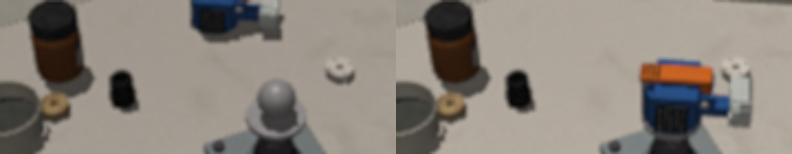

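The lever lies level (slope about 0, top at 0.125), down at its stop: side crop (315,290), wrist (283,145). The head is flat on the collar, the discs and nut haven't moved, and the arm is clear. Handing in.

```bash
python3 -c "
from cell import sign_off
print(sign_off())"
```

```text
the job is handed in; nothing more can be done
None
```

The blue head is locked on the ball stand with its lever fully down, and I handed the job in at about 17.5 s of the 51 s allowed. Sign-off reports no verdict.

**What I did**
- **Seating:** I gripped the blue head by its pads and lowered it over the ball in small steps. I pushed it down until the resistance rose sharply, with the underside at about z = 0.074 m, which agrees with the camera's collar height.
- **Lever:** I let go, then pressed the orange lever along its arc with the fingers shut. It moved at about 5 N and stopped at about the predicted closed height.
- **Forces:** The highest reading at the end of a move was about 17 N of push on the head and 15 N on the lever, both under the 25 N limit.

**Last checks**
- **Head and lever:** The pictures show the head upright on the collar and the lever level.
- **Loose parts:** The discs and nut look unmoved.
- **Arm:** It is clear, with about zero force.

**What disagreed or was not confirmed**
- **Camera offsets:** The top and side cameras put the head's y position 2–3 mm off the arm's reading, so I aimed at an average. The sideways force stayed low on the way down.
- **Plunger resistance:** I felt only about 3 N before the hard stop, less than the 5–12 N described. The lever closing fully suggests the head is home.

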